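Stock the supply caddy and pick it up by its telescoping handle

TASK

Get the supply caddy ready for its round: put the round tub of paper clips, the eraser and the staple remover into it. Then press the release button in the middle of its handle and, with the caddy still standing on the worktop, pull the handle straight up past its first stop to the second stop at full height; only then lift the caddy level by the handle about 5 cm clear of the worktop. Finish holding it there, still in the grip, and leave the sticky pad, box of staples and pencil where they are.

Things in the scene. Friction and masses are not known exactly. Their poses are not given: they have to be found in the camera images.
- caddy: Loose grey plastic supply caddy, 0.67 kg empty: open tray 210 (x) by 208 (y) mm, 65 mm high, walls 4 mm, inner floor 7 mm up. Origin: centre of its underside, z up. A low divider (top 39 mm up) along y at x = 0 parts it into two bays. Midway on each y end stands a sleeve (24 by 18 mm, top 85 mm up, at y = +-112 mm) for the tubes of the handle.
- bay_front (a point): Middle of the floor of the bay on the caddy's -x side, caddy axes. The bay is 99 mm wide in x, 200 mm long in y; the handle bar, pushed in, overhangs its inner 12 mm (17 mm at the button).
- bay_rear (a point): Middle of the floor of the bay on the caddy's +x side, caddy axes; same size, the bar overhangs its inner 12 mm.
- handle (a joint): Telescoping handle, m above pushed in: 0 pushed in (locked, as it starts), 0.030 first stop, 0.060 second stop = fully out. Spring bolts lock it at all three; it slides (about 3 N with its weight) only while the button is pressed; let go in between, the bolts catch at the next stop it is moved to. At 0.060 it goes no farther and the caddy comes up with it.
- button (a joint): Release button, m pressed in: 0 out, 0.005 fully in (6 N, springs back); the handle is free from 0.004. A ribbed grey pad, 46 mm (y) by 13 mm high, in the middle of the bar's -x face (caddy axes), 6 mm proud, moving along caddy +x: pinching the middle of the bar across its thickness (28 mm over the button, 23 mm with it in) presses it.
- grip (a point): Centre of the handle bar, mid length, height and thickness; caddy axes; goes up with the handle. The bar lies along y across the middle of the tray: 246 mm long, 22 mm thick in x, 22 mm high. Pushed in, its underside is 87 mm and its top 109 mm above the caddy's underside.
- clip_tub: Loose round tub of paper clips with a black lid that stays on, white cup, diameter 55 mm at the lid (52 mm below it), 37 mm high, 70 g. Origin: centre of its underside, z up.
- eraser: Loose block eraser, white vinyl in a dark card sleeve, 22 mm (x) by 58 mm (y), 12 mm high. Origin: centre of its underside.
- staple_remover: Loose jaw staple remover, two black grip plates and a light-coloured end, 29 mm (x) by 55 mm (y), 28 mm high, standing on its edge; the two grips are its +-x faces (they do not move here). Origin: centre of its underside.
- sticky_pad: Bystander: pad of sticky notes, 76 by 76 mm, 14 mm high. Origin: centre of its underside.
- staples_box: Bystander: card box of staples, 51 (x) by 75 (y) by 24 mm. Origin: centre of its underside.
- pencil: Bystander: green pencil lying on the worktop, 7 mm thick, 123 mm long along its own y. Origin: midway along it at its underside.
Not all that is in view belongs to the job. Of the things like the staple_remover, leave any that is orange; of the rest the smaller one is meant.

How it is judged:
By the outcome, as a careful person would: the job done as asked, in the order asked, and still so for the second after the job is handed in, while the arm keeps its last pose, push and grip.
It also fails if it takes over 72 s, if anything falls off the work surface, if the arm or the gripper's body presses on something with over 40 N, if the wrist force passes 120 N, or if a joint passes its speed limit or range.

ROBOT

A 6-joint arm with a two-finger parallel gripper is mounted at the origin on a cart in front of the work surface, level with it; the furniture and walls round the work are solid. World frame = base frame: x ahead of the robot, y to its left, z up, the work surface at z = 0. Lengths are in mm, angles in rad, forces in N, time in s.
With the tool pointing down it reaches from about 350 to 975 mm from the base axis. Payload 7.1 kg.
Tool frame: the origin (TCP) lies at the very end of the fingers, on their centre line; the grasp point (between the pads) lies 19 mm behind it; y points along the fingers, x is the direction in which the jaws open and shut, and the axes are right-handed (so a half turn about y gives the same grasp; the last joint's range is limited). The gripper opens to 88 mm and grips with 3 to 60 N. Pads are 20 mm wide; open, the fingers measure 115 mm over their backs; the gripper's body (75 mm by 178 mm) begins 61 mm behind the grasp point.
Start: joints at [-1.323, 0.423, 1.63, -0, 1.089, -0.019], TCP at [164.797, -602.865, 195.775] pointing down, gripper open.
Joint ranges: [-3, 3], [-0.9, 2.11], [0.09, 2.58], [-1.31, 4.45], [0.11, 2.69], [-2.54, 2.54]. Speed limits (rad/s): [2.39, 2.39, 3.01, 3.14, 3.14, 3.14].

INTERFACE

Orientations are given as a rotation vector (axis times angle).
In Python, from workcell import ctrl gives the robot as it stands. The module is installed in compiled form; this text tells all that it offers.
- The arm moves only by the tool jog_arm, never from a script. Its argument "steps" is a list of rows, each an object with "turn": the turn, a rotation vector about the world's x, y, z scaled (see below), a list of three; "dp": the shift along the world's x, y, z scaled (see below), a list of three; "claw": the opening, from 0 (shut) to 1 (fully open). In form: [{"turn": [wx, wy, wz], "dp": [x, y, z], "claw": claw}, ...]. A call has 1 to 12 rows; each row is the pose to reach, as a shift and turn from the pose measured when the call began, turning the shorter way round; what a row does not reach only later rows make up. The controller multiplies each number of a shift by 80 mm and each number of a turn by pi rad. A row lasts 1/12 s, in which the tool goes at most 41.7 mm and 7.16 degrees, less where a joint would pass 70% of its speed; a pose out of reach is approached as far as the arm can. A call with a number of a shift or a turn outside -1 to 1 is refused whole. A call with a gripper value outside its range is refused whole. The fingers move at their own pace and stop on an object; the grip force is fixed at half the most. Time passes only in rows, so rows that repeat a pose let the fingers close. It gives the time, the measured TCP pose, the force and the opening at its end, in the units of the state.
- ctrl.get_obs(): the state, without advancing time (a new reading comes with each control period).
- ctrl.get_image(name): name is "scene" or "top" or "wrist"; returns a dict with "img" (420x560x3 uint8, red, green, blue), "range_z" (420x560 float32, mm along the optical axis (not along the pixel's ray), 0 where there is no reading), "fovy" (degrees; the focal length in pixels is half the picture's height over the tangent of half this angle, whatever the lens; pixels are square), "cx", "cy" (the principal point, pixels), "camera_from_world" (4x4, takes a point from world to camera coordinates); the wrist camera has in their place "hand_eye" (4x4, takes a point from camera to tool coordinates, whose origin is the TCP and whose axes are the tool frame's). Camera axes: x right, y down, z forward; pixel columns grow to the right and rows downward; lengths in mm; the calibration is good to about 2 mm. A picture is of the moment at which its call begins: read the wrist's pose just before it.
- ctrl.close_job(): hands the job in, once; it reports no verdict.
The state is a dict: "t": time; "qpos": joint angles; "qvel": joint speeds; "joint_torque": joint torques, N m; "ee_pos": TCP position; "orientation": TCP orientation; "ft_force": force on the tool from outside, world axes, zero at the start; "moment": the same for the moment, N m; "width": finger opening in mm.
Only numpy, scipy, OpenCV 4.12 (cv2) and the standard library are available. Lean on these libraries where they do the work, as an engineer would, in place of code of your own. Each camera call takes 0.05 s, during which the arm holds its last target.

## Working session

There is one attempt and no reset: what is moved stays moved. The work goes in short steps, Python scripts to look and compute and a tool call to move; the robot and the scene stay as the last step left them, time stands still between calls to the robot, and variables do not carry over. Pictures are saved under pics/ and viewed, and the job is handed in when it is done.

Besides the shell and the picture viewer there is one more tool, called after ">>>" by a JSON object that holds its "api" and its "payload", one argument or row to a line. jog_arm: Moves the arm, as the interface text tells. Its arguments: {"type":"object","properties":{"steps":{"type":"array","items":{"type":"object","properties":{"turn":{"type":"array","items":{"type":"number"}},"dp":{"type":"array","items":{"type":"number"}},"claw":{"type":"number"}}}}},"required":["steps"]}

```bash
mkdir -p pics
cat > h.py <<'E'
import numpy as np, cv2
from workcell import ctrl
from scipy.spatial.transform import Rotation as R
def cam(name):
    o=ctrl.get_obs(); d=ctrl.get_image(name)
    H,W=d['img'].shape[:2]; d['f']=H/2/np.tan(np.radians(d['fovy'])/2)
    if name=='wrist':
        T=np.eye(4);T[:3,:3]=R.from_rotvec(o['orientation']).as_matrix();T[:3,3]=o['ee_pos']
        d['wfc']=T@np.array(d['hand_eye'])
    else: d['wfc']=np.linalg.inv(d['camera_from_world'])
    v,u=np.mgrid[:H,:W]; z=d['range_z']
    P=np.stack([(u-d['cx'])/d['f']*z,(v-d['cy'])/d['f']*z,z,np.ones_like(z)],-1)
    d['P']=(P@d['wfc'].T)[...,:3]; d['P'][z==0]=np.nan
    return d
def save(d,n,crop=None,s=1):
    im=d['img'][...,::-1]
    if crop: im=im[crop[1]:crop[3],crop[0]:crop[2]]
    cv2.imwrite('pics/'+n,cv2.resize(np.ascontiguousarray(im),None,fx=s,fy=s,interpolation=cv2.INTER_CUBIC))
E
python3 - <<'E'
from h import *
for n in ['scene','top','wrist']:
    d=cam(n); save(d,n+'0.png'); print(n,d['wfc'].round(2).tolist(),d['f'])
print(ctrl.get_obs())
E
```

```text
scene [[0.68, -0.32, 0.66, -465.77], [-0.73, -0.29, 0.62, -858.54], [-0.01, -0.9, -0.43, 709.25], [0.0, 0.0, 0.0, 1.0]] 450.1520003716801
top [[-0.03, -0.98, 0.19, 263.26], [-1.0, 0.03, -0.0, 59.32], [-0.0, -0.19, -0.98, 1336.55], [0.0, 0.0, 0.0, 1.0]] 443.17486301387436
wrist [[0.26, -0.93, -0.24, 231.81], [-0.96, -0.25, -0.07, -584.02], [-0.0, 0.25, -0.97, 383.83], [0.0, 0.0, 0.0, 1.0]] 303.5139185618039
{'t': 0.15, 'qpos': array([-1.32297589e+00,  4.23665769e-01,  1.63047264e+00, -1.53554389e-05,
        1.08859380e+00, -1.90074650e-02]), 'qvel': array([ 0.00061274, -0.00046075, -0.00310823,  0.00141556, -0.000174  ,
       -0.00109982]), 'joint_torque': array([ 8.80167636e-05, -5.44984531e+01, -2.73919594e+01,  6.44319272e-02,
        2.04263767e-02, -7.84762847e-05]), 'ee_pos': array([ 164.70317784, -602.45024989,  195.19642152]), 'orientation': array([-1.32296826,  1.01106079, -1.0095606 ]), 'ft_force': array([ 0.06533588,  0.08566194, -0.68522384]), 'moment': array([-0.02317771, -0.01212797, -0.00468878]), 'width': 87.71171200645819}
```

View pics/scene0.png

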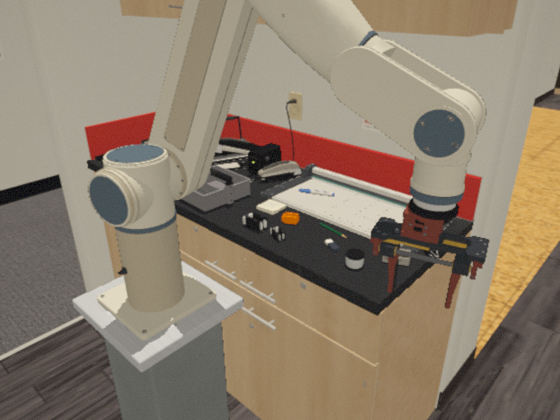

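View pics/top0.png

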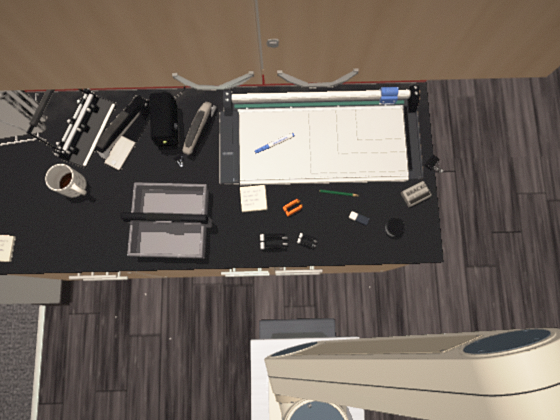

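View pics/wrist0.png

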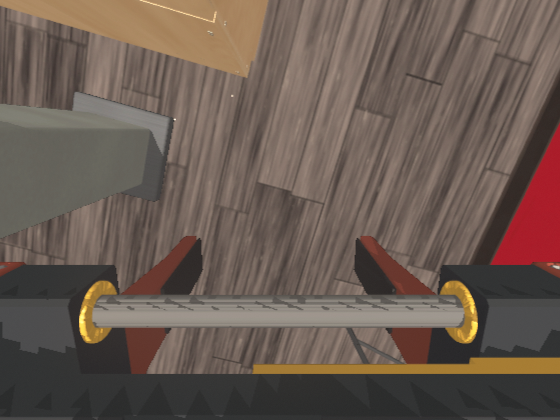

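The top view shows: staple removers at (274,241) larger black, (307,240) smaller black, (291,207) orange; eraser (359,217); tub (395,228); caddy (168,220) with bar near row 217. I choose the remover at (307,240). Next I'll check with a close crop and measure.

```bash
cat > m.py <<'E'
from h import *
d=cam('top'); save(d,'crop1.png',(225,180,445,265),3.6); save(d,'crop2.png',(115,170,225,270),6)
P=d['P']
def obj(name,box,zmin,zmax=200):
    u0,v0,u1,v1=box; p=P[v0:v1,u0:u1].reshape(-1,3)
    p=p[(p[:,2]>zmin)&(p[:,2]<zmax)]
    zt=np.percentile(p[:,2],90); r=cv2.minAreaRect(p[:,:2].astype(np.float32))
    print(name,len(p),'mean',p.mean(0).round(1),'ztop',zt.round(1),'rect',np.round(r[0],1),np.round(r[1],1),round(r[2],1))
obj('big',(255,230,290,253),8);obj('small',(294,230,322,250),8);obj('orange',(280,198,305,218),8)
obj('eraser',(345,207,373,228),5);obj('tub',(382,215,408,241),10);obj('pad',(236,182,271,215),5);obj('box',(398,177,433,208),8)
obj('pencil',(316,186,362,198),3.5)
obj('caddywall',(115,175,220,265),55,75);obj('bar',(115,200,220,235),95,125)
print('table',np.nanmedian(P[235:255,330:380,2]))
E
python3 m.py
```

```text
big 249 mean [432.3  87.7  32.7] ztop 41.8 rect [433.   84.7] [77.6 42.9] 89.4
small 111 mean [432.4 -13.7  23.9] ztop 30.4 rect [425.1 -18.3] [62.7 42.8] 69.9
orange 113 mean [535.3  26.2  23.3] ztop 29.7 rect [536.7  24. ] [29.5 54.3] 27.6
eraser 169 mean [ 498.8 -176.1   10.7] ztop 14.9 rect [ 499.7 -176.7] [83.8 59.2] 88.8
tub 286 mean [ 465.2 -278.2   36.6] ztop 41.0 rect [ 466.  -279.4] [52.8 54.1] 24.3
pad 682 mean [574.1 144.1  11.2] ztop 15.6 rect [568.8 144.6] [105.2  99.7] 87.5
box 479 mean [ 573.  -350.2   22.8] ztop 27.8 rect [ 576.5 -354.5] [ 90.2 102.7] 0.3
pencil 128 mean [ 581.3 -115.3    6.3] ztop 9.2 rect [ 582.9 -120.6] [139.3  35.4] 88.4
caddywall 833 mean [501.4 396.3  63.9] ztop 67.6 rect [500.7 385.9] [230.  218.8] 86.9
bar 738 mean [498.7 391.  107.1] ztop 111.1 rect [497.9 392.1] [245.   29.5] 86.5
table 0.3927536211340339
```

```bash
ls pics
```

```text
crop1.png
crop2.png
scene0.png
top0.png
wrist0.png
```

View pics/crop1.png

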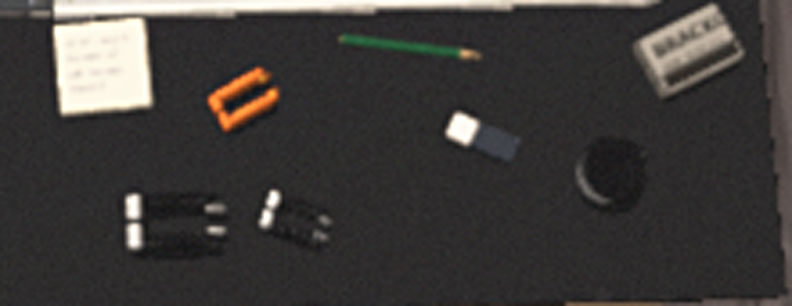

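View pics/crop2.png

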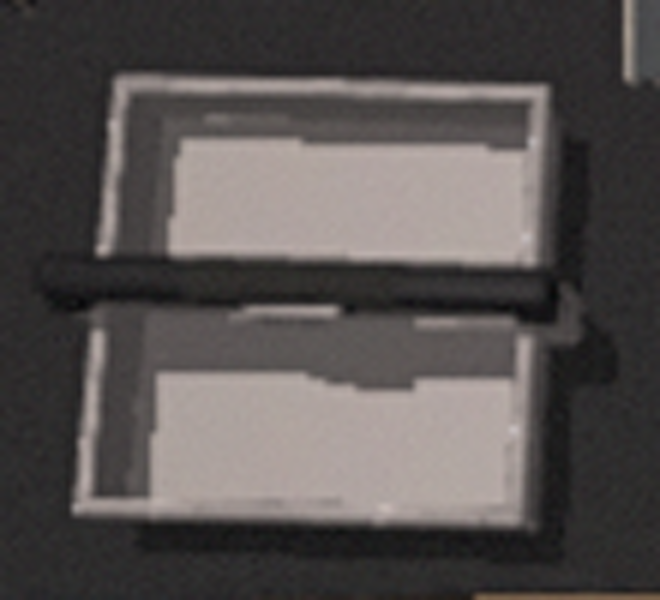

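The close crop confirms the smaller black remover at crop (295,217); the larger black one is at (175,222) and the orange at (245,97). In crop2 the button's shadow bump (370,385) lies on the robot side, so caddy −x faces the robot. I'll move to a close look with the wrist camera.

>>> {"api": "jog_arm", "payload": {
  "steps": [
    {"turn": [0,0,-0.04],"dp": [0.42,0.93,0],"claw": 1},
    {"turn": [0,0,-0.08],"dp": [0.42,0.93,0],"claw": 1},
    {"turn": [0,0,-0.08],"dp": [0.42,0.93,0],"claw": 1},
    {"turn": [0,0,-0.08],"dp": [0.42,0.93,0],"claw": 1}
  ]
}}

```text
t: 0.53
ee_pos: [198.9, -526.6, 195.3]
orientation: [-1.217, 1.197, -1.195]
ft_force: [-1.1, 0.1, 0.1]
width: 87.5
```

>>> {"api": "jog_arm", "payload": {
  "steps": [
    {"dp": [0.42,0.93,0],"turn": [0,0,0],"claw": 1},
    {"dp": [0.42,0.93,0],"turn": [0,0,0],"claw": 1},
    {"dp": [0.42,0.93,0],"turn": [0,0,0],"claw": 1}
  ]
}}

```text
t: 0.78
ee_pos: [233.3, -447.6, 194.7]
orientation: [-1.216, 1.197, -1.19]
ft_force: [-0.1, 0.4, -0.2]
width: 87.6
```

>>> {"api": "jog_arm", "payload": {
  "steps": [
    {"dp": [0.42,0.93,0],"turn": [0,0,0],"claw": 1},
    {"dp": [0.42,0.93,0],"turn": [0,0,0],"claw": 1},
    {"dp": [0.42,0.93,0],"turn": [0,0,0],"claw": 1}
  ]
}}

```text
t: 1.03
ee_pos: [267.6, -369.4, 194.4]
orientation: [-1.216, 1.196, -1.185]
ft_force: [-0.1, 0.1, -0.4]
width: 88.0
```

>>> {"api": "jog_arm", "payload": {
  "steps": [
    {"dp": [0.42,0.93,0],"turn": [0,0,0],"claw": 1},
    {"dp": [0.42,0.93,0],"turn": [0,0,0],"claw": 1},
    {"dp": [0.42,0.93,0],"turn": [0,0,0],"claw": 1},
    {"dp": [0.42,0.93,0],"turn": [0,0,0],"claw": 1}
  ]
}}

```text
t: 1.37
ee_pos: [302.2, -294.9, 194.8]
orientation: [-1.218, 1.192, -1.183]
ft_force: [0.4, -0.3, -0.1]
width: 88.0
```

>>> {"api": "jog_arm", "payload": {
  "steps": [
    {"dp": [0.75,0.94,0],"turn": [0,0,0],"claw": 1},
    {"dp": [0.75,0.94,0],"turn": [0,0,0],"claw": 1},
    {"dp": [0.75,0.94,0],"turn": [0,0,0],"claw": 1},
    {"dp": [0.75,0.94,0],"turn": [0,0,0],"claw": 1},
    {"dp": [0.75,0.94,0],"turn": [0,0,0],"claw": 1}
  ]
}}

```text
t: 1.78
ee_pos: [362.8, -221.2, 195.0]
orientation: [-1.219, 1.19, -1.183]
ft_force: [-0.4, 0.5, 0.5]
width: 88.0
```

```bash
cat >> h.py <<'E'
def axes():
    o=ctrl.get_obs(); M=R.from_rotvec(o['orientation']).as_matrix()
    print('pos',o['ee_pos'].round(1),'jaw',M[:,0].round(3),'ang',np.degrees(np.arctan2(M[1,0],M[0,0])).round(1),'fing',M[:,1].round(3),'F',np.round(o['ft_force'],1),'w',round(o['width'],1),'t',round(o['t'],2),'q',o['qpos'].round(2))
E
python3 - <<'E'
from h import *
axes(); d=cam('wrist'); save(d,'w1.png')
np.save('w1P.npy',d['P']); np.save('w1i.npy',d['img'])
E
```

```text
pos [ 362.8 -221.2  195. ] jaw [ 0.029 -1.    -0.006] ang -88.3 fing [-0.     0.006 -1.   ] F [-0.4  0.5  0.5] w 88.0 t 1.78 q [-0.58  0.13  2.05  0.01  0.97  0.96]
```

View pics/w1.png

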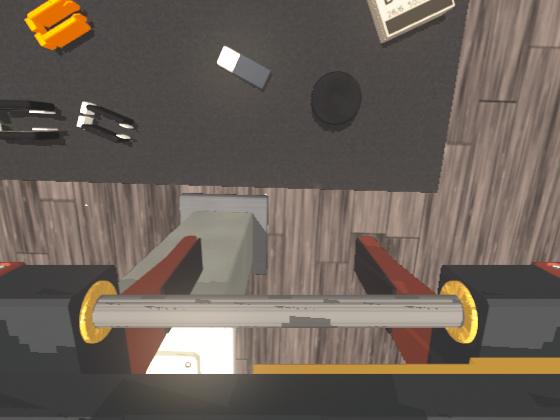

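Wrist view: tub at (335,97), eraser (244,67), target remover (106,121), orange one (57,22), larger black one (25,118). Now the positions.

Run:
```python
from h import *
P=np.load('w1P.npy'); im=np.load('w1i.npy')
def obj(n,box,zmin,zmax=60):
    u0,v0,u1,v1=box; p=P[v0:v1,u0:u1].reshape(-1,3); p=p[(p[:,2]>zmin)&(p[:,2]<zmax)]
    r=cv2.minAreaRect(p[:,:2].astype(np.float32)); print(n,len(p),'mid',((np.percentile(p,1,0)+np.percentile(p,99,0))/2).round(1),'mean',p.mean(0).round(1),'z90',np.percentile(p[:,2],90).round(1),np.round(r[0],1),np.round(r[1],1),round(r[2],1))
print('table',np.nanmedian(P[130:170,160:300,2]))
obj('tub',(305,65,370,135),25); obj('tubhi',(305,65,370,135),33)
obj('eraser',(212,40,278,95),6); obj('eraser9',(212,40,278,95),9)
obj('rem',(72,92,142,148),8);obj('rem20',(72,92,142,148),20)
```

```text
table -0.19556449746937687
tub 2155 mid [ 467.4 -278.8   36.4] mean [ 467.7 -278.7   36.7] z90 37.9 [ 467.9 -279. ] [54.4 54.3] 1.8
tubhi 2148 mid [ 467.3 -278.8   36.5] mean [ 467.8 -278.8   36.8] z90 37.9 [ 467.9 -279. ] [54.4 54.3] 1.8
eraser 1071 mid [ 499.7 -176.5   10.7] mean [ 500.  -176.6   11.5] z90 12.6 [ 500.3 -176.1] [58.4 21.9] 64.2
eraser9 1045 mid [ 499.8 -176.4   11.5] mean [ 500.1 -176.7   11.6] z90 12.6 [ 500.4 -176.1] [58.4 21.8] 64.0
rem 960 mid [434.7 -15.6  18.6] mean [435.1 -15.4  21.9] z90 27.9 [434.3 -15.9] [56.4 29.2] 68.7
rem20 662 mid [435.1 -15.   24.6] mean [435.2 -14.7  25.4] z90 28.1 [434.5 -15.3] [55.2 29.2] 68.6
```

>>> {"api": "jog_arm", "payload": {
  "steps": [
    {"dp": [0.65,-0.36,-0.75],"turn": [0,0,0],"claw": 1},
    {"dp": [0.65,-0.36,-0.75],"turn": [0,0,0],"claw": 1},
    {"dp": [0.65,-0.36,-0.75],"turn": [0,0,0],"claw": 1},
    {"dp": [0.65,-0.36,-0.75],"turn": [0,0,0],"claw": 1}
  ]
}}

```text
t: 2.17
ee_pos: [412.9, -251.4, 132.5]
orientation: [-1.219, 1.198, -1.181]
ft_force: [0.4, 0.8, 0.4]
width: 87.9
```

>>> {"api": "jog_arm", "payload": {
  "steps": [
    {"dp": [0.66,-0.36,-0.75],"turn": [0,0,0],"claw": 1},
    {"dp": [0.66,-0.36,-0.75],"turn": [0,0,0],"claw": 1},
    {"dp": [0.66,-0.36,-0.75],"turn": [0,0,0],"claw": 1},
    {"dp": [0.66,-0.36,-0.75],"turn": [0,0,0],"claw": 1},
    {"dp": [0.66,-0.36,-0.75],"turn": [0,0,0],"claw": 1}
  ]
}}

```text
t: 2.58
ee_pos: [464.6, -280.5, 73.8]
orientation: [-1.219, 1.198, -1.182]
ft_force: [-0.1, 1.3, -0.4]
width: 87.5
```

>>> {"api": "jog_arm", "payload": {
  "steps": [
    {"dp": [0.04,0.02,-0.4],"turn": [0,0,0],"claw": 1},
    {"dp": [0.04,0.02,-0.8],"turn": [0,0,0],"claw": 1},
    {"dp": [0.04,0.02,-0.81],"turn": [0,0,0],"claw": 1},
    {"dp": [0.04,0.02,-0.81],"turn": [0,0,0],"claw": 1},
    {"dp": [0.04,0.02,-0.81],"turn": [0,0,0],"claw": 0.3},
    {"dp": [0.04,0.02,-0.81],"turn": [0,0,0],"claw": 0.3},
    {"dp": [0.04,0.02,-0.81],"turn": [0,0,0],"claw": 0.3},
    {"dp": [0.04,0.02,-0.81],"turn": [0,0,0],"claw": 0.3},
    {"dp": [0.04,0.02,-0.81],"turn": [0,0,0],"claw": 0.3}
  ]
}}

```text
t: 3.33
ee_pos: [468.3, -279.2, 9.9]
orientation: [-1.218, 1.197, -1.183]
ft_force: [1.0, 1.2, 0.5]
width: 57.8
```

>>> {"api": "jog_arm", "payload": {
  "steps": [
    {"dp": [0,0,0],"turn": [0,0,0],"claw": 0.3},
    {"dp": [0,0,0],"turn": [0,0,0],"claw": 0.3},
    {"dp": [0,0,0],"turn": [0,0,0],"claw": 0.3},
    {"dp": [0,0,0],"turn": [0,0,0],"claw": 0.3}
  ]
}}

```text
t: 3.67
ee_pos: [469.9, -280.9, 11.1]
orientation: [-1.218, 1.193, -1.186]
ft_force: [-0.1, -6.9, 10.9]
width: 31.4
```

>>> {"api": "jog_arm", "payload": {
  "steps": [
    {"dp": [0,0,0.5],"turn": [0,0,0],"claw": 0.3},
    {"dp": [0,0,1],"turn": [0,0,0],"claw": 0.3},
    {"dp": [0,0,1],"turn": [0,0,0],"claw": 0.3},
    {"dp": [0,0,1],"turn": [0,0,0],"claw": 0.3}
  ]
}}

```text
t: 4.0
ee_pos: [471.4, -281.8, 93.1]
orientation: [-1.217, 1.189, -1.19]
ft_force: [0.3, 0.1, 0.3]
width: 26.0
```

>>> {"api": "jog_arm", "payload": {
  "steps": [
    {"dp": [0,0.5,1],"turn": [0,0,0],"claw": 0.3},
    {"dp": [0,1,1],"turn": [0,0,0],"claw": 0.3},
    {"dp": [0,1,1],"turn": [0,0,0],"claw": 0.3},
    {"dp": [0,1,1],"turn": [0,0,0],"claw": 0.3}
  ]
}}

```text
t: 4.33
ee_pos: [471.9, -198.8, 174.9]
orientation: [-1.217, 1.186, -1.189]
ft_force: [0.9, -0.1, -0.7]
width: 26.3
```

Run:
```python
from h import *
axes(); d=cam('wrist'); save(d,'w2.png')
```

```text
pos [ 471.9 -198.8  174.9] jaw [ 0.028 -1.    -0.002] ang -88.4 fing [ 0.005  0.003 -1.   ] F [ 0.9 -0.1 -0.7] w 26.3 t 4.33 q [-0.42  0.28  1.9   0.01  0.96  1.11]
```

View pics/w2.png

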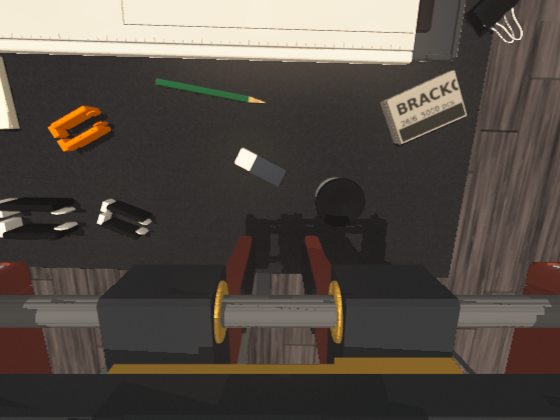

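The picture shows the tub slipped out of the grip: it stands at (340,200), and the fingers are empty at width 26. I'll re-measure it.

```bash
cat > mm.py <<'E'
from h import *
def obj(P,n,box,zmin,zmax=60):
    u0,v0,u1,v1=box; p=P[v0:v1,u0:u1].reshape(-1,3); p=p[(p[:,2]>zmin)&(p[:,2]<zmax)]
    r=cv2.minAreaRect(p[:,:2].astype(np.float32)); print(n,len(p),'mid',((np.percentile(p,1,0)+np.percentile(p,99,0))/2).round(1),'mean',p.mean(0).round(1),'z10/90',np.percentile(p[:,2],[10,90]).round(1),np.round(r[0],1),np.round(r[1],1),round(r[2],1))
E
python3 - <<'E'
from mm import *
d=cam('wrist');P=d['P']
obj(P,'tub',(308,165,372,217),30); obj(P,'er',(225,140,295,195),7); obj(P,'rem',(92,190,160,245),10)
d=cam('top');obj(d['P'],'tubtop',(382,205,415,241),25);save(d,'t2.png',(225,170,445,265),3.6)
E
```

```text
tub 1640 mid [ 471.8 -266.4   35.6] mean [ 470.8 -266.    36.7] z10/90 [35.6 37.8] [ 472.2 -266.9] [42.8 54.9] 2.3
er 954 mid [ 500.5 -176.1   10.9] mean [ 500.7 -176.3   11.5] z10/90 [10.4 12.6] [ 500.5 -176. ] [58.2 21.7] 64.4
rem 1087 mid [435.8 -15.5  19.6] mean [435.9 -15.7  21.4] z10/90 [12.9 27.7] [434.5 -16. ] [55.8 29.8] 68.8Traceback (most recent call last):
  File "<stdin>", line 4, in <module>
  File "mm.py", line 4, in obj
    r=cv2.minAreaRect(p[:,:2].astype(np.float32)); print(n,len(p),'mid',((np.percentile(p,1,0)+np.percentile(p,99,0))/2).round(1),'mean',p.mean(0).round(1),'z10/90',np.percentile(p[:,2],[10,90]).round(1),np.round(r[0],1),np.round(r[1],1),round(r[2],1))
                                                                          ~~~~~~~~~~~~~^^^^^^^
    return _quantile_unchecked(
        a, q, axis, out, overwrite_input, method, keepdims, weights)
    return _ureduce(a,
                    func=_quantile_ureduce_func,
    ...<5 lines>...
                    overwrite_input=overwrite_input,
                    method=method)
    r = func(a, **kwargs)
    result = _quantile(arr,
                       quantiles=q,
    ...<2 lines>...
                       out=out,
                       weights=wgt)
    slices_having_nans = np.isnan(arr[-1, ...])
                                  ~~~^^^^^^^^^
IndexError: index -1 is out of bounds for axis 0 with size 0
```

Run:
```python
from mm import *
d=cam('wrist');P=d['P']
obj(P,'tub',(305,160,380,235),30); obj(P,'tuball',(300,155,385,240),5)
save(d,'w3.png',(280,140,420,260),5)
d=cam('top');save(d,'t2.png',(225,170,445,265),3.6)
```

```text
tub 1934 mid [ 466.8 -266.3   36. ] mean [ 467.3 -266.2   36.7] z10/90 [35.6 37.8] [ 466.4 -266.7] [54.4 54. ] 3.2
tuball 1977 mid [ 466.8 -266.2   25.4] mean [ 467.6 -265.8   36.1] z10/90 [35.4 37.8] [ 466.4 -266.7] [54.4 54. ] 3.2
```

View pics/w3.png

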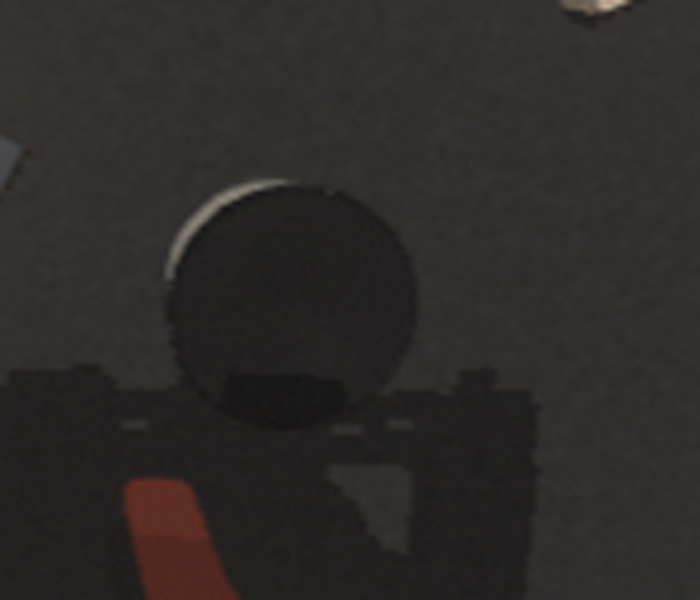

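Run:
```python
from mm import *
o=ctrl.get_obs();d=cam('wrist')
C=np.linalg.inv(np.array(d['hand_eye']))
for q in [(0,0,0),(13,0,0),(-13,0,0),(13,0,10),(13,0,-10),(13,-19,10),(13,-19,-10)]:
    c=C@np.array([*q,1]); print(q,(d['f']*c[:2]/c[2]+[d['cx'],d['cy']]).round(0),c[2].round(0))
z=d['range_z']; Pt=d['P']
M=R.from_rotvec(o['orientation']).as_matrix(); T=(Pt-o['ee_pos'])@M
for uv in [(238,240),(245,245),(310,240),(316,245),(320,250),(312,255),(308,237),(322,260),(330,280)]:
    print(uv,z[uv[1],uv[0]].round(0),T[uv[1],uv[0]].round(1))
m=(abs(T[...,1]+10)<12)&(abs(T[...,0])<40)&(abs(T[...,2])<40)
print(m.sum(), np.nanmin(T[m],0),np.nanmax(T[m],0))
save(d,'w4.png',(200,200,380,330),4)
```

```text
(0, 0, 0) [278. 239.] 200.0
(13, 0, 0) [298. 239.] 200.0
(-13, 0, 0) [259. 239.] 200.0
(13, 0, 10) [298. 225.] 198.0
(13, 0, -10) [298. 253.] 203.0
(13, -19, 10) [300. 234.] 179.0
(13, -19, -10) [300. 266.] 184.0
(238, 240) 164.0 [-21.8 -34.4  12.2]
(245, 245) 157.0 [-17.3 -41.5  12.1]
(310, 240) 165.0 [ 17.1 -33.8  12. ]
(316, 245) 158.0 [ 19.5 -41.   11.9]
(320, 250) 149.0 [ 20.4 -49.5  12.6]
(312, 255) 144.0 [ 15.8 -55.1  12.3]
(308, 237) 168.0 [ 16.4 -29.8  12.2]
(322, 260) 138.0 [ 19.7 -60.9  12.4]
(330, 280) 86.0 [  14.3 -110.9   28.6]Traceback (most recent call last):
  File "<stdin>", line 11, in <module>
    res = np.fmin.reduce(a, axis=axis, out=out, **kwargs)
ValueError: zero-size array to reduction operation fmin which has no identity
```

Run:
```python
from mm import *
o=ctrl.get_obs();d=cam('wrist')
M=R.from_rotvec(o['orientation']).as_matrix(); T=(d['P']-o['ee_pos'])@M
for u in (310,300,318):
  for v in range(216,262,4): print((u,v),d['range_z'][v,u].round(0),T[v,u].round(0),d['img'][v,u])
d['img']=np.clip(d['img'].astype(float)*3,0,255).astype(np.uint8); save(d,'w4.png',(200,190,400,320),4)
```

```text
(310, 216) 374.0 [ 39. 171. -33.] [51 47 45]
(310, 220) 376.0 [ 40. 172. -38.] [33 31 30]
(310, 224) 378.0 [ 40. 172. -43.] [43 40 37]
(310, 228) 378.0 [ 40. 171. -48.] [35 31 31]
(310, 232) 380.0 [ 40. 172. -54.] [35 32 32]
(310, 236) 170.0 [ 18. -28.  12.] [92 45 36]
(310, 240) 163.0 [ 17. -35.  12.] [92 45 36]
(310, 244) 159.0 [ 17. -39.  12.] [93 45 37]
(310, 248) 154.0 [ 16. -45.  12.] [81 40 34]
(310, 252) 148.0 [ 15. -51.  12.] [82 40 34]
(310, 256) 144.0 [ 15. -55.  12.] [81 41 33]
(310, 260) 139.0 [ 14. -60.  12.] [77 40 32]
(300, 216) 374.0 [ 27. 171. -33.] [36 33 34]
(300, 220) 377.0 [ 27. 172. -38.] [34 31 31]
(300, 224) 377.0 [ 27. 172. -43.] [35 32 33]
(300, 228) 379.0 [ 27. 172. -48.] [35 33 32]
(300, 232) 380.0 [ 28. 172. -54.] [32 31 29]
(300, 236) 381.0 [ 28. 171. -59.] [35 31 31]
(300, 240) 383.0 [ 28. 172. -65.] [36 34 32]
(300, 244) 384.0 [ 28. 172. -70.] [36 32 32]
(300, 248) 385.0 [ 28. 171. -75.] [36 33 32]
(300, 252) 387.0 [ 28. 172. -81.] [35 31 31]
(300, 256) 388.0 [ 28. 171. -86.] [36 33 32]
(300, 260) 390.0 [ 28. 172. -92.] [36 32 32]
(318, 216) 336.0 [ 44. 135. -22.] [30 28 29]
(318, 220) 376.0 [ 50. 172. -38.] [35 32 31]
(318, 224) 375.0 [ 49. 170. -43.] [35 33 32]
(318, 228) 378.0 [ 50. 171. -48.] [35 32 31]
(318, 232) 380.0 [ 50. 172. -54.] [36 34 34]
(318, 236) 379.0 [ 50. 170. -58.] [38 33 33]
(318, 240) 165.0 [ 21. -34.  12.] [86 45 37]
(318, 244) 157.0 [ 20. -41.  13.] [93 46 36]
(318, 248) 152.0 [ 20. -46.  12.] [80 40 34]
(318, 252) 148.0 [ 19. -50.  12.] [81 40 33]
(318, 256) 143.0 [ 19. -56.  12.] [81 41 33]
(318, 260) 139.0 [ 18. -60.  12.] [81 41 32]
```

View pics/w4.png

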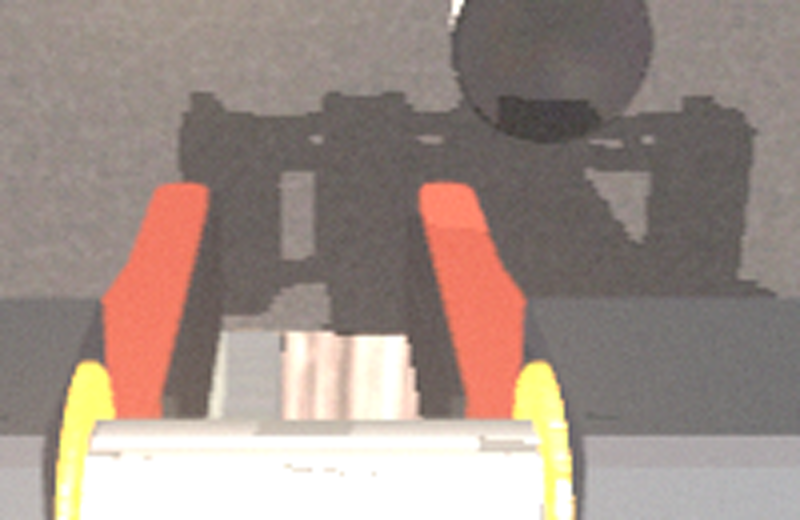

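The fingers end visibly at tool y ≈ −27 (row 236): the reported TCP lies about 27 mm beyond the real tips. That explains the slip, since the tips closed at lid height. I'll retry lower, watching the force.

>>> {"api": "jog_arm", "payload": {
  "steps": [
    {"dp": [-0.06,-0.84,0],"turn": [0,0,0],"claw": 1},
    {"dp": [-0.06,-0.84,-0.3],"turn": [0,0,0],"claw": 1},
    {"dp": [-0.06,-0.84,-0.8],"turn": [0,0,0],"claw": 1},
    {"dp": [-0.06,-0.84,-0.8],"turn": [0,0,0],"claw": 1},
    {"dp": [-0.06,-0.84,-0.8],"turn": [0,0,0],"claw": 1},
    {"dp": [-0.06,-0.84,-0.8],"turn": [0,0,0],"claw": 1},
    {"dp": [-0.06,-0.84,-0.8],"turn": [0,0,0],"claw": 1},
    {"dp": [-0.06,-0.84,-0.8],"turn": [0,0,0],"claw": 1},
    {"dp": [-0.06,-0.84,-0.8],"turn": [0,0,0],"claw": 1}
  ]
}}

```text
t: 5.43
ee_pos: [466.8, -269.6, 109.3]
orientation: [-1.217, 1.189, -1.191]
ft_force: [-0.4, -0.1, 0.6]
width: 82.9
```

Run:
```python
from mm import *
axes();o=ctrl.get_obs();d=cam('wrist')
M=R.from_rotvec(o['orientation']).as_matrix(); T=(d['P']-o['ee_pos'])@M
im=d['img'].astype(int); red=(im[...,0]>1.6*im[...,1])&(im[...,0]>60)
v,u=np.nonzero(red&(T[...,1]<-15)&(T[...,1]>-60)&(abs(T[...,0])<70)); t=T[v,u]
print(np.percentile(t,[0.5,99.5],0).round(1)); save(d,'w5.png')
obj(d['P'],'tub',(230,150,330,300),30)
```

```text
pos [ 466.8 -269.6  109.3] jaw [ 0.026 -1.    -0.002] ang -88.5 fing [ 0.003  0.002 -1.   ] F [-0.4 -0.1  0.6] w 82.9 t 5.43 q [-0.55  0.42  1.88  0.    0.84  0.99]
[[-50.5 -59.9   9.9]
 [ 49.8 -27.4  12.7]]
tub 2865 mid [ 466.9 -266.9   36.1] mean [ 467.4 -266.8   36.6] z10/90 [35.6 37.6] [ 466.1 -266.6] [55.2 54.1] 2.2
```

View pics/w5.png

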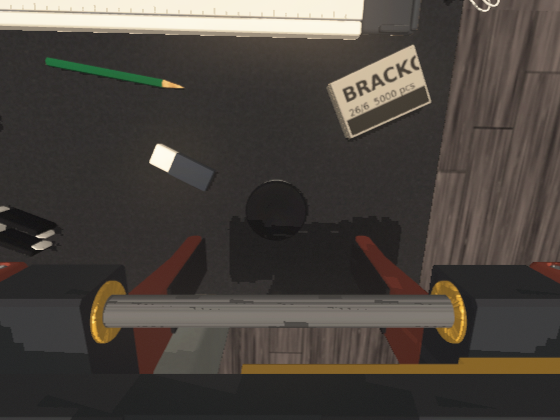

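>>> {"api": "jog_arm", "payload": {
  "steps": [
    {"dp": [0,0.04,-0.4],"turn": [0,0,0],"claw": 1},
    {"dp": [0,0.04,-0.8],"turn": [0,0,0],"claw": 1},
    {"dp": [0,0.04,-1],"turn": [0,0,0],"claw": 1},
    {"dp": [0,0.04,-1],"turn": [0,0,0],"claw": 1},
    {"dp": [0,0.04,-1],"turn": [0,0,0],"claw": 1}
  ]
}}

```text
t: 5.9
ee_pos: [466.5, -266.0, 29.1]
orientation: [-1.218, 1.19, -1.189]
ft_force: [0.1, -0.7, -0.6]
width: 88.1
```

>>> {"api": "jog_arm", "payload": {
  "steps": [
    {"dp": [0,0,-0.15],"turn": [0,0,0],"claw": 1},
    {"dp": [0,0,-0.3],"turn": [0,0,0],"claw": 1},
    {"dp": [0,0,-0.36],"turn": [0,0,0],"claw": 1},
    {"dp": [0,0,-0.36],"turn": [0,0,0],"claw": 1}
  ]
}}

```text
t: 6.23
ee_pos: [465.9, -265.6, -0.7]
orientation: [-1.218, 1.191, -1.188]
ft_force: [-0.3, -0.3, -0.1]
width: 87.6
```

>>> {"api": "jog_arm", "payload": {
  "steps": [
    {"dp": [0,0,-0.08],"turn": [0,0,0],"claw": 1},
    {"dp": [0,0,-0.16],"turn": [0,0,0],"claw": 1},
    {"dp": [0,0,-0.16],"turn": [0,0,0],"claw": 1}
  ]
}}

```text
t: 6.48
ee_pos: [465.3, -265.3, -14.6]
orientation: [-1.219, 1.192, -1.187]
ft_force: [-0.4, 0.2, 0.1]
width: 88.0
```

>>> {"api": "jog_arm", "payload": {
  "steps": [
    {"dp": [0,0,0],"turn": [0,0,0],"claw": 0.4},
    {"dp": [0,0,0],"turn": [0,0,0],"claw": 0.4},
    {"dp": [0,0,0],"turn": [0,0,0],"claw": 0.4},
    {"dp": [0,0,0],"turn": [0,0,0],"claw": 0.4},
    {"dp": [0,0,0],"turn": [0,0,0],"claw": 0.4},
    {"dp": [0,0,0],"turn": [0,0,0],"claw": 0.4},
    {"dp": [0,0,0],"turn": [0,0,0],"claw": 0.4},
    {"dp": [0,0,0],"turn": [0,0,0],"claw": 0.4},
    {"dp": [0,0,0],"turn": [0,0,0],"claw": 0.4},
    {"dp": [0,0,0],"turn": [0,0,0],"claw": 0.4}
  ]
}}

```text
t: 7.32
ee_pos: [465.5, -265.4, -14.3]
orientation: [-1.219, 1.192, -1.187]
ft_force: [0.2, -0.2, 2.8]
width: 54.3
```

>>> {"api": "jog_arm", "payload": {
  "steps": [
    {"dp": [0,0,0.5],"turn": [0,0,0],"claw": 0.4},
    {"dp": [0,0,1],"turn": [0,0,0],"claw": 0.4},
    {"dp": [0,0,1],"turn": [0,0,0],"claw": 0.4},
    {"dp": [0,0,1],"turn": [0,0,0],"claw": 0.4}
  ]
}}

```text
t: 7.65
ee_pos: [466.9, -266.2, 67.5]
orientation: [-1.218, 1.188, -1.191]
ft_force: [-0.4, -0.4, -0.9]
width: 54.0
```

>>> {"api": "jog_arm", "payload": {
  "steps": [
    {"dp": [0,0.4,1],"turn": [0,0,0],"claw": 0.4},
    {"dp": [0,0.9,1],"turn": [0,0,0],"claw": 0.4},
    {"dp": [0,1,1],"turn": [0,0,0],"claw": 0.4},
    {"dp": [0,1,1],"turn": [0,0,0],"claw": 0.4}
  ]
}}

```text
t: 7.98
ee_pos: [467.1, -182.9, 149.0]
orientation: [-1.217, 1.186, -1.189]
ft_force: [0.2, 0.5, -0.3]
width: 54.3
```

>>> {"api": "jog_arm", "payload": {
  "steps": [
    {"dp": [0,0.5,0],"turn": [0,0,0],"claw": 0.4},
    {"dp": [0,1,0],"turn": [0,0,0],"claw": 0.4},
    {"dp": [0,1,0],"turn": [0,0,0],"claw": 0.4}
  ]
}}

```text
t: 8.23
ee_pos: [465.1, -97.9, 147.3]
orientation: [-1.22, 1.188, -1.183]
ft_force: [-0.0, 0.3, -0.4]
width: 54.1
```

>>> {"api": "jog_arm", "payload": {
  "steps": [
    {"dp": [0,0.5,0],"turn": [0,0,0],"claw": 0.4},
    {"dp": [0,1,0],"turn": [0,0,0],"claw": 0.4},
    {"dp": [0,1,0],"turn": [0,0,0],"claw": 0.4}
  ]
}}

```text
t: 8.48
ee_pos: [463.5, -13.5, 145.6]
orientation: [-1.223, 1.188, -1.178]
ft_force: [-0.8, 0.2, -0.6]
width: 54.2
```

>>> {"api": "jog_arm", "payload": {
  "steps": [
    {"dp": [0,0.5,0],"turn": [0,0,0],"claw": 0.4},
    {"dp": [0,1,0],"turn": [0,0,0],"claw": 0.4},
    {"dp": [0,1,0],"turn": [0,0,0],"claw": 0.4}
  ]
}}

```text
t: 8.73
ee_pos: [462.7, 70.7, 144.2]
orientation: [-1.225, 1.187, -1.173]
ft_force: [0.1, 0.4, -0.1]
width: 54.2
```

>>> {"api": "jog_arm", "payload": {
  "steps": [
    {"dp": [0,0.5,0],"turn": [0,0,0],"claw": 0.4},
    {"dp": [0,1,0],"turn": [0,0,0],"claw": 0.4},
    {"dp": [0,1,0],"turn": [0,0,0],"claw": 0.4}
  ]
}}

```text
t: 8.98
ee_pos: [462.8, 154.9, 143.1]
orientation: [-1.227, 1.185, -1.17]
ft_force: [0.8, 0.1, -0.0]
width: 54.2
```

>>> {"api": "jog_arm", "payload": {
  "steps": [
    {"dp": [-0.4,0.5,0.3],"turn": [0,0,0],"claw": 0.4},
    {"dp": [-0.4,1,0.3],"turn": [0,0,0],"claw": 0.4},
    {"dp": [-0.4,1,0.3],"turn": [0,0,0],"claw": 0.4}
  ]
}}

```text
t: 9.23
ee_pos: [430.3, 237.5, 166.9]
orientation: [-1.227, 1.185, -1.168]
ft_force: [1.1, -0.6, -1.4]
width: 54.1
```

>>> {"api": "jog_arm", "payload": {
  "steps": [
    {"dp": [-0.4,0.5,0.3],"turn": [0,0,0],"claw": 0.4},
    {"dp": [-0.4,1,0.3],"turn": [0,0,0],"claw": 0.4},
    {"dp": [-0.4,1,0.3],"turn": [0,0,0],"claw": 0.4},
    {"dp": [-0.4,1,0.3],"turn": [0,0,0],"claw": 0.4}
  ]
}}

```text
t: 9.57
ee_pos: [398.6, 319.1, 190.4]
orientation: [-1.228, 1.182, -1.166]
ft_force: [-0.3, -0.0, -0.5]
width: 54.1
```

Run:
```python
from mm import *
axes();d=cam('wrist');save(d,'w6.png'); np.save('w6P.npy',d['P'])
```

```text
pos [398.6 319.1 190.4] jaw [ 0.047 -0.999 -0.009] ang -87.3 fing [-0.005  0.009 -1.   ] F [-0.3 -0.  -0.5] w 54.1 t 9.57 q [0.65 0.26 1.89 0.01 0.99 2.16]
```

View pics/w6.png

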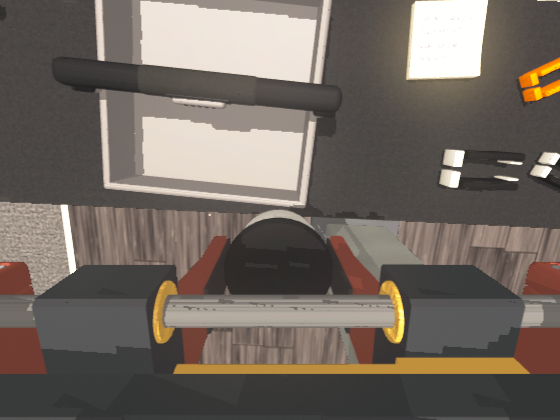

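The tub is held (280,255) and the caddy is fully in view: bar from (65,70) to (335,97), light grey button at (200,100) on the robot side. Measuring the bar and walls next.

Run:
```python
from mm import *
P=np.load('w6P.npy')[:215,:370].reshape(-1,3)
b=P[(P[:,2]>98)&(P[:,2]<118)]
r=cv2.minAreaRect(b[:,:2].astype(np.float32)); print('bar',len(b),np.round(r[0],1),np.round(r[1],1),r[2],np.percentile(b[:,2],[10,50,90]).round(1))
t=b[b[:,2]>106.5]; vx,vy,x0,y0=cv2.fitLine(t[:,:2].astype(np.float32),cv2.DIST_HUBER,0,.01,.01).ravel(); yaw=np.degrees(np.arctan2(-vx*np.sign(vy),abs(vy)));print('line yaw',yaw,x0,y0)
s=(t[:,:2]-[x0,y0])@[vx,vy]; print('ext',s.min(),s.max(),'mid',np.array([x0,y0])+(np.percentile(s,.2)+np.percentile(s,99.8))/2*np.array([vx,vy]))
w=P[(P[:,2]>61)&(P[:,2]<68)]
a=np.radians(yaw);ex=np.array([np.cos(a),np.sin(a)]);ey=np.array([-np.sin(a),np.cos(a)])
X=w[:,:2]@ex;Y=w[:,:2]@ey
print('walls X',np.percentile(X,[.5,99.5]),'Y',np.percentile(Y,[.5,99.5]), 'bar mid XY',(t[:,:2]@ex).mean())
for lo in (.5,):
  xm=np.percentile(X,lo);ym=np.percentile(Y,[lo,100-lo]); c=ex*(xm+105)+ey*ym.mean(); print('centre from front wall',c)
```

```text
bar 8501 [499.1 392.5] [244.3  29.5] 86.93228912353516 [104.1 108.1 109.6]
line yaw -3.0841556 501.69012 393.32544
ext -121.13109784431181 120.43087425234499 mid [501.67701565 393.08214535]
walls X [371.49223437 565.5961346 ] Y [311.8773359  526.75350653] bar mid XY 479.8047881013374
centre from front wall [498.36237838 393.07153021]
```

>>> {"api": "jog_arm", "payload": {
  "steps": [
    {"dp": [0.34,0.15,0],"turn": [0,0,-0.03],"claw": 0.4},
    {"dp": [0.68,0.3,0],"turn": [0,0,-0.03],"claw": 0.4},
    {"dp": [0.68,0.3,0],"turn": [0,0,-0.03],"claw": 0.4},
    {"dp": [0.68,0.3,0],"turn": [0,0,-0.03],"claw": 0.4}
  ]
}}

```text
t: 9.95
ee_pos: [453.9, 339.4, 188.4]
orientation: [-1.186, 1.254, -1.238]
ft_force: [-0.7, -0.2, -1.5]
width: 54.3
```

>>> {"api": "jog_arm", "payload": {
  "steps": [
    {"dp": [0.34,0.15,0],"turn": [0,0,0],"claw": 0.4},
    {"dp": [0.68,0.3,0],"turn": [0,0,0],"claw": 0.4},
    {"dp": [0.68,0.3,0],"turn": [0,0,0],"claw": 0.4},
    {"dp": [0.68,0.3,0],"turn": [0,0,0],"claw": 0.4}
  ]
}}

```text
t: 10.28
ee_pos: [508.3, 361.6, 187.2]
orientation: [-1.188, 1.255, -1.239]
ft_force: [-0.0, 0.1, -0.9]
width: 54.4
```

>>> {"api": "jog_arm", "payload": {
  "steps": [
    {"dp": [0.34,0.15,0],"turn": [0,0,0],"claw": 0.4},
    {"dp": [0.68,0.3,0],"turn": [0,0,0],"claw": 0.4},
    {"dp": [0.68,0.3,0],"turn": [0,0,0],"claw": 0.4},
    {"dp": [0.68,0.3,0],"turn": [0,0,0],"claw": 0.4},
    {"dp": [0.68,0.3,0],"turn": [0,0,0],"claw": 0.4}
  ]
}}

```text
t: 10.7
ee_pos: [560.9, 384.2, 186.4]
orientation: [-1.191, 1.256, -1.239]
ft_force: [-0.1, 0.4, -0.4]
width: 54.1
```

Run:
```python
from mm import *
axes();o=ctrl.get_obs();d=cam('wrist');save(d,'w7.png')
M=R.from_rotvec(o['orientation']).as_matrix(); T=(d['P']-o['ee_pos'])@M
for uv in [(100,270),(100,300),(100,350),(450,270),(300,310),(300,390),(100,400),(20,265),(530,265),(165,340),(10,330)]: print(uv,d['range_z'][uv[1],uv[0]].round(0),T[uv[1],uv[0]].round(0))
```

```text
pos [560.9 384.2 186.4] jaw [-0.051 -0.999 -0.003] ang -92.9 fing [-0.011  0.003 -1.   ] F [-0.1  0.4 -0.4] w 54.1 t 10.7 q [0.58 0.52 1.5  0.01 1.13 2.2 ]
(100, 270) 80.0 [ -47. -116.   34.]
(100, 300) 66.0 [ -39. -130.   34.]
(100, 350) 68.0 [ -40. -131.   22.]
(450, 270) 79.0 [  45. -116.   34.]
(300, 310) 74.0 [   5. -124.   27.]
(300, 390) 55.0 [   4. -144.   24.]
(100, 400) 53.0 [ -31. -146.   24.]
(20, 265) 85.0 [ -73. -110.   33.]
(530, 265) 87.0 [  72. -108.   32.]
(165, 340) 74.0 [ -28. -125.   20.]
(10, 330) 82.0 [ -73. -117.   17.]
```

View pics/w7.png

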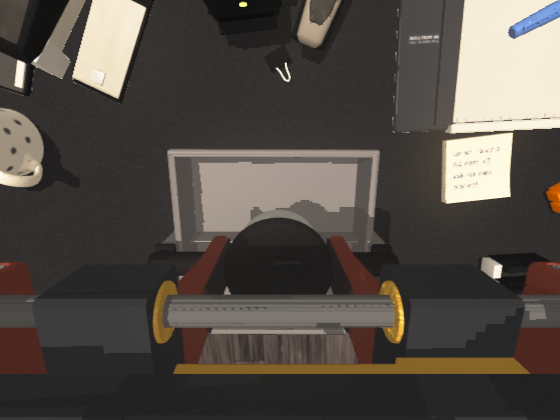

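>>> {"api": "jog_arm", "payload": {
  "steps": [
    {"dp": [0.01,0.07,-0.4],"turn": [0,0,0],"claw": 0.4},
    {"dp": [0.01,0.07,-0.8],"turn": [0,0,0],"claw": 0.4},
    {"dp": [0.01,0.07,-0.8],"turn": [0,0,0],"claw": 0.4},
    {"dp": [0.01,0.07,-0.8],"turn": [0,0,0],"claw": 0.4}
  ]
}}

```text
t: 11.08
ee_pos: [559.5, 388.7, 121.4]
orientation: [-1.195, 1.257, -1.239]
ft_force: [0.5, 0.7, -0.5]
width: 54.4
```

>>> {"api": "jog_arm", "payload": {
  "steps": [
    {"dp": [0,0,-0.4],"turn": [0,0,0],"claw": 0.4},
    {"dp": [0,0,-0.8],"turn": [0,0,0],"claw": 0.4},
    {"dp": [0,0,-0.8],"turn": [0,0,0],"claw": 0.4},
    {"dp": [0,0,-0.8],"turn": [0,0,0],"claw": 0.4}
  ]
}}

```text
t: 11.42
ee_pos: [559.0, 388.4, 58.1]
orientation: [-1.197, 1.258, -1.239]
ft_force: [-0.9, -0.0, 0.5]
width: 54.3
```

>>> {"api": "jog_arm", "payload": {
  "steps": [
    {"dp": [0.02,0,-0.4],"turn": [0,0,0],"claw": 0.4},
    {"dp": [0.02,0,-0.7],"turn": [0,0,0],"claw": 0.4},
    {"dp": [0.02,0,-0.79],"turn": [0,0,0],"claw": 0.4},
    {"dp": [0.02,0,-0.79],"turn": [0,0,0],"claw": 0.4},
    {"dp": [0.02,0,-0.79],"turn": [0,0,0],"claw": 0.4}
  ]
}}

```text
t: 11.83
ee_pos: [561.9, 389.2, -2.8]
orientation: [-1.194, 1.257, -1.239]
ft_force: [0.8, 0.3, -0.3]
width: 54.2
```

>>> {"api": "jog_arm", "payload": {
  "steps": [
    {"dp": [0,0,0],"turn": [0,0,0],"claw": 0.9},
    {"dp": [0,0,0],"turn": [0,0,0],"claw": 0.9},
    {"dp": [0,0,0],"turn": [0,0,0],"claw": 0.9},
    {"dp": [0,0,0],"turn": [0,0,0],"claw": 0.9},
    {"dp": [0,0,0],"turn": [0,0,0],"claw": 0.9}
  ]
}}

```text
t: 12.25
ee_pos: [562.1, 389.4, -2.1]
orientation: [-1.193, 1.257, -1.239]
ft_force: [0.2, 0.1, -0.8]
width: 78.6
```

>>> {"api": "jog_arm", "payload": {
  "steps": [
    {"dp": [0,0,0.3],"turn": [0,0,0],"claw": 0.9},
    {"dp": [0,0,0.8],"turn": [0,0,0],"claw": 0.9},
    {"dp": [0,0,1],"turn": [0,0,0],"claw": 0.9},
    {"dp": [0,0,1],"turn": [0,0,0],"claw": 0.9}
  ]
}}

```text
t: 12.58
ee_pos: [564.9, 391.3, 82.9]
orientation: [-1.185, 1.254, -1.239]
ft_force: [1.3, 1.2, 0.2]
width: 79.1
```

>>> {"api": "jog_arm", "payload": {
  "steps": [
    {"dp": [0,0,0.4],"turn": [0,0,0],"claw": 0.9},
    {"dp": [0,0,0.9],"turn": [0,0,0],"claw": 0.9},
    {"dp": [0,0,1],"turn": [0,0,0],"claw": 0.9},
    {"dp": [0,0,1],"turn": [0,0,0],"claw": 0.9}
  ]
}}

```text
t: 12.92
ee_pos: [566.6, 392.4, 165.9]
orientation: [-1.179, 1.252, -1.238]
ft_force: [0.6, -0.0, -0.5]
width: 79.1
```

Run:
```python
from mm import *
axes();d=cam('wrist');save(d,'w8.png')
```

```text
pos [566.6 392.4 165.9] jaw [-0.05  -0.999 -0.009] ang -92.9 fing [-0.002  0.009 -1.   ] F [ 0.6 -0.  -0.5] w 79.1 t 12.92 q [0.58 0.55 1.5  0.01 1.09 2.2 ]
```

View pics/w8.png

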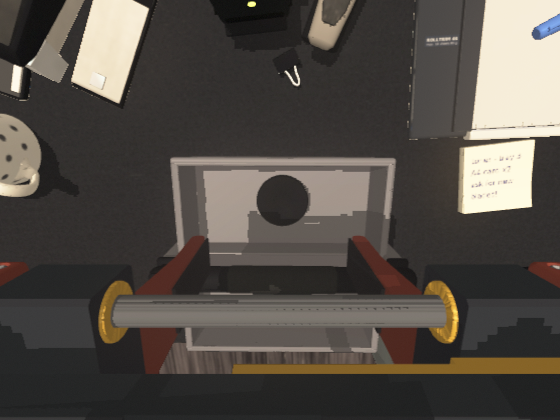

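The tub stands in the rear bay at (283,200). Next the staple remover.

>>> {"api": "jog_arm", "payload": {
  "steps": [
    {"dp": [0,-0.45,0.2],"turn": [0,0,0.03],"claw": 1},
    {"dp": [0,-0.83,0.2],"turn": [0,0,0.066],"claw": 1},
    {"dp": [0,-0.83,0.2],"turn": [0,0,0.066],"claw": 1}
  ]
}}

```text
t: 13.22
ee_pos: [563.8, 320.2, 176.8]
orientation: [-1.286, 1.098, -1.082]
ft_force: [0.4, -0.2, 0.1]
width: 87.2
```

>>> {"api": "jog_arm", "payload": {
  "steps": [
    {"dp": [-0.14,-0.45,0],"turn": [0,0,0.03],"claw": 1},
    {"dp": [-0.27,-0.83,0],"turn": [0,0,0.066],"claw": 1},
    {"dp": [-0.27,-0.83,0],"turn": [0,0,0.066],"claw": 1}
  ]
}}

```text
t: 13.47
ee_pos: [538.1, 248.9, 173.5]
orientation: [-1.376, 0.944, -0.923]
ft_force: [0.2, 0.2, 0.2]
width: 87.5
```

>>> {"api": "jog_arm", "payload": {
  "steps": [
    {"dp": [-0.14,-0.45,0],"turn": [0,0,0.03],"claw": 1},
    {"dp": [-0.27,-0.83,0],"turn": [0,0,0.066],"claw": 1},
    {"dp": [-0.27,-0.83,0],"turn": [0,0,0.066],"claw": 1}
  ]
}}

```text
t: 13.72
ee_pos: [512.6, 178.4, 170.7]
orientation: [-1.451, 0.786, -0.761]
ft_force: [-0.2, 0.7, 0.4]
width: 87.7
```

>>> {"api": "jog_arm", "payload": {
  "steps": [
    {"dp": [-0.14,-0.45,0],"turn": [0,0,0.03],"claw": 1},
    {"dp": [-0.27,-0.83,0],"turn": [0,0,0.066],"claw": 1},
    {"dp": [-0.27,-0.83,0],"turn": [0,0,0.066],"claw": 1}
  ]
}}

```text
t: 13.97
ee_pos: [487.6, 108.8, 168.4]
orientation: [-1.511, 0.626, -0.597]
ft_force: [0.6, 0.5, 0.1]
width: 88.0
```

>>> {"api": "jog_arm", "payload": {
  "steps": [
    {"dp": [-0.4,-0.45,0],"turn": [0,0,0.03],"claw": 1},
    {"dp": [-0.8,-0.83,0],"turn": [0,0,0.066],"claw": 1},
    {"dp": [-0.8,-0.83,0],"turn": [0,0,0.066],"claw": 1},
    {"dp": [-0.8,-0.83,0],"turn": [0,0,0.066],"claw": 1}
  ]
}}

```text
t: 14.3
ee_pos: [420.7, 41.5, 167.2]
orientation: [-1.553, 0.469, -0.439]
ft_force: [0.7, -0.3, -0.0]
width: 87.6
```

Run:
```python
from mm import *
axes();d=cam('wrist');save(d,'w9.png');np.save('w9P.npy',d['P'])
```

```text
pos [420.7  41.5 167.2] jaw [ 0.838 -0.546 -0.01 ] ang -33.1 fing [-0.027 -0.023 -0.999] F [ 0.7 -0.3 -0. ] w 87.6 t 14.3 q [ 0.09  0.18  2.06 -0.03  0.93  0.68]
```

View pics/w9.png

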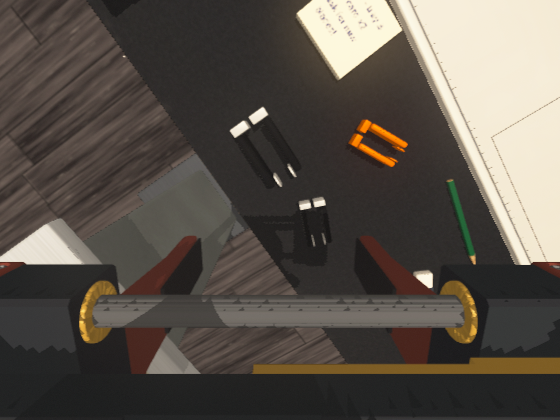

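>>> {"api": "jog_arm", "payload": {
  "steps": [
    {"dp": [0.1,-0.4,0],"turn": [0.007,-0.009,0.03],"claw": 1},
    {"dp": [0.17,-0.72,-0.4],"turn": [0.007,-0.009,0.065],"claw": 1},
    {"dp": [0.17,-0.72,-0.8],"turn": [0.007,-0.009,0.065],"claw": 1},
    {"dp": [0.17,-0.72,-0.8],"turn": [0.007,-0.009,0.065],"claw": 1},
    {"dp": [0.17,-0.72,-0.8],"turn": [0.007,-0.009,0.065],"claw": 1}
  ]
}}

```text
t: 14.77
ee_pos: [436.5, -14.4, 102.6]
orientation: [-1.552, 0.293, -0.298]
ft_force: [0.3, -0.2, 0.1]
width: 88.0
```

Run:
```python
from mm import *
axes();d=cam('wrist');save(d,'w10.png')
obj(d['P'],'rem',(210,150,340,300),12,34)
```

```text
pos [436.5 -14.4 102.6] jaw [ 0.93  -0.368  0.004] ang -21.6 fing [ 0.003 -0.002 -1.   ] F [ 0.3 -0.2  0.1] w 88.0 t 14.77 q [-0.06  0.3   2.1  -0.    0.73  0.32]
rem 961 mid [435.    2.2  21.5] mean [435.6 -10.1  25.3] z10/90 [21.1 28.3] [4.369e+02 3.000e-01] [89.  38.2] 81.4
```

View pics/w10.png

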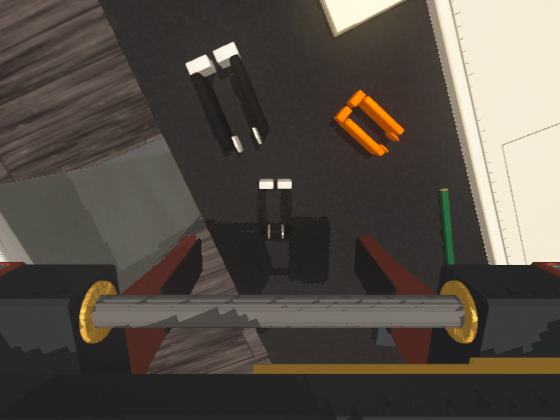

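>>> {"api": "jog_arm", "payload": {
  "steps": [
    {"dp": [-0.01,-0.01,-0.4],"turn": [0,0,0],"claw": 1},
    {"dp": [-0.01,-0.01,-0.8],"turn": [0,0,0],"claw": 1},
    {"dp": [-0.01,-0.01,-0.8],"turn": [0,0,0],"claw": 1},
    {"dp": [-0.01,-0.01,-0.8],"turn": [0,0,0],"claw": 0.8}
  ]
}}

```text
t: 15.15
ee_pos: [436.8, -14.3, 40.3]
orientation: [-1.552, 0.29, -0.298]
ft_force: [0.5, -0.4, -0.4]
width: 83.9
```

>>> {"api": "jog_arm", "payload": {
  "steps": [
    {"dp": [0,0,-0.3],"turn": [0,0,0],"claw": 0.7},
    {"dp": [0,0,-0.5],"turn": [0,0,0],"claw": 0.7},
    {"dp": [0,0,-0.67],"turn": [0,0,0],"claw": 0.7},
    {"dp": [0,0,-0.67],"turn": [0,0,0],"claw": 0.7}
  ]
}}

```text
t: 15.48
ee_pos: [437.8, -13.9, -12.5]
orientation: [-1.551, 0.29, -0.299]
ft_force: [-1.1, 0.0, -0.5]
width: 62.0
```

>>> {"api": "jog_arm", "payload": {
  "steps": [
    {"dp": [-0.03,-0.02,-0.08],"turn": [0,0,0],"claw": 0.7},
    {"dp": [-0.03,-0.02,-0.08],"turn": [0,0,0],"claw": 0.15},
    {"dp": [-0.03,-0.02,-0.08],"turn": [0,0,0],"claw": 0.15},
    {"dp": [-0.03,-0.02,-0.08],"turn": [0,0,0],"claw": 0.15},
    {"dp": [-0.03,-0.02,-0.08],"turn": [0,0,0],"claw": 0.15},
    {"dp": [-0.03,-0.02,-0.08],"turn": [0,0,0],"claw": 0.15},
    {"dp": [-0.03,-0.02,-0.08],"turn": [0,0,0],"claw": 0.15},
    {"dp": [-0.03,-0.02,-0.08],"turn": [0,0,0],"claw": 0.15},
    {"dp": [-0.03,-0.02,-0.08],"turn": [0,0,0],"claw": 0.15},
    {"dp": [-0.03,-0.02,-0.08],"turn": [0,0,0],"claw": 0.15}
  ]
}}

```text
t: 16.32
ee_pos: [435.7, -15.5, -18.6]
orientation: [-1.551, 0.289, -0.299]
ft_force: [-0.6, 0.6, 6.0]
width: 28.8
```

>>> {"api": "jog_arm", "payload": {
  "steps": [
    {"dp": [0,0,0.4],"turn": [0,0,0],"claw": 0.15},
    {"dp": [0,0,0.9],"turn": [0,0,0],"claw": 0.15},
    {"dp": [0,0,1],"turn": [0,0,0],"claw": 0.15},
    {"dp": [0,0,1],"turn": [0,0,0],"claw": 0.15}
  ]
}}

```text
t: 16.65
ee_pos: [437.8, -15.6, 63.8]
orientation: [-1.551, 0.285, -0.303]
ft_force: [0.0, -0.5, -0.6]
width: 28.6
```

>>> {"api": "jog_arm", "payload": {
  "steps": [
    {"dp": [0,0.4,0.5],"turn": [0,0,-0.03],"claw": 0.15},
    {"dp": [0,0.9,0.9],"turn": [0,0,-0.065],"claw": 0.15},
    {"dp": [0,0.9,0.9],"turn": [0,0,-0.08],"claw": 0.15},
    {"dp": [0,0.9,0.9],"turn": [0,0,-0.08],"claw": 0.15}
  ]
}}

```text
t: 16.98
ee_pos: [439.5, 58.6, 137.3]
orientation: [-1.514, 0.478, -0.502]
ft_force: [0.1, 0.3, 0.3]
width: 28.9
```

>>> {"api": "jog_arm", "payload": {
  "steps": [
    {"dp": [0,0.4,0],"turn": [0,0,-0.03],"claw": 0.15},
    {"dp": [0,0.9,0],"turn": [0,0,-0.065],"claw": 0.15},
    {"dp": [0,0.9,0],"turn": [0,0,-0.08],"claw": 0.15},
    {"dp": [0,0.9,0],"turn": [0,0,-0.08],"claw": 0.15}
  ]
}}

```text
t: 17.32
ee_pos: [438.5, 131.3, 135.4]
orientation: [-1.464, 0.673, -0.694]
ft_force: [-0.5, -0.0, -0.3]
width: 28.5
```

>>> {"api": "jog_arm", "payload": {
  "steps": [
    {"dp": [0,0.4,0],"turn": [0,0,-0.03],"claw": 0.15},
    {"dp": [0,0.9,0],"turn": [0,0,-0.065],"claw": 0.15},
    {"dp": [0,0.9,0],"turn": [0,0,-0.08],"claw": 0.15},
    {"dp": [0,0.9,0],"turn": [0,0,-0.08],"claw": 0.15}
  ]
}}

```text
t: 17.65
ee_pos: [437.9, 203.3, 133.7]
orientation: [-1.395, 0.865, -0.884]
ft_force: [0.6, -0.5, -0.4]
width: 28.3
```

>>> {"api": "jog_arm", "payload": {
  "steps": [
    {"dp": [0,0.4,0],"turn": [0,0,-0.03],"claw": 0.15},
    {"dp": [0,0.9,0],"turn": [0,0,-0.065],"claw": 0.15},
    {"dp": [0,0.9,0],"turn": [0,0,-0.08],"claw": 0.15},
    {"dp": [0,0.9,0],"turn": [0,0,-0.08],"claw": 0.15}
  ]
}}

```text
t: 17.98
ee_pos: [437.7, 274.6, 132.5]
orientation: [-1.307, 1.054, -1.071]
ft_force: [0.3, -0.1, -0.9]
width: 28.8
```

Run:
```python
from mm import *
axes()
```

```text
pos [437.7 274.6 132.5] jaw [ 0.198 -0.98   0.014] ang -78.6 fing [ 0.002 -0.014 -1.   ] F [ 0.3 -0.1 -0.9] w 28.8 t 17.98 q [ 0.55  0.36  1.91 -0.02  0.88  1.93]
```

>>> {"api": "jog_arm", "payload": {
  "steps": [
    {"dp": [-0.03,0.45,0],"turn": [0.004,0,-0.03],"claw": 0.15},
    {"dp": [-0.03,0.95,0],"turn": [0.004,0,-0.065],"claw": 0.15},
    {"dp": [-0.03,0.95,0],"turn": [0.004,0,-0.08],"claw": 0.15},
    {"dp": [-0.03,0.95,0],"turn": [0.004,0,-0.08],"claw": 0.15},
    {"dp": [-0.03,0.95,0],"turn": [0.004,0,-0.08],"claw": 0.15}
  ]
}}

```text
t: 18.4
ee_pos: [434.9, 348.2, 131.4]
orientation: [-1.191, 1.244, -1.247]
ft_force: [0.0, -0.8, -0.1]
width: 28.8
```

Run:
```python
from mm import *
axes();d=cam('wrist');save(d,'w11.png')
P=d['P'][:300].reshape(-1,3); b=P[(P[:,2]>98)&(P[:,2]<118)&(P[:,0]>460)]
r=cv2.minAreaRect(b[:,:2].astype(np.float32)); print('bar',len(b),np.round(r[0],1),np.round(r[1],1),r[2])
```

```text
pos [434.9 348.2 131.4] jaw [-0.048 -0.999  0.004] ang -92.8 fing [-0.002 -0.004 -1.   ] F [ 0.  -0.8 -0.1] w 28.8 t 18.4 q [ 0.65  0.41  1.83 -0.    0.91  2.28]
bar 12069 [499.  392.4] [244.9  29. ] 87.21565246582031
```

View pics/w11.png

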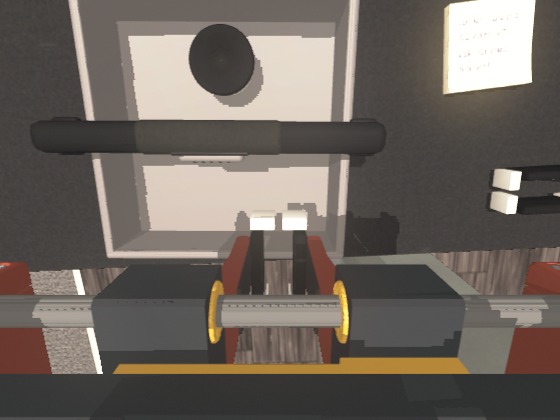

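>>> {"api": "jog_arm", "payload": {
  "steps": [
    {"dp": [0,0.02,-0.4],"turn": [0,0,0],"claw": 0.15},
    {"dp": [0,0.02,-0.88],"turn": [0,0,0],"claw": 0.15},
    {"dp": [0,0.02,-0.88],"turn": [0,0,0],"claw": 0.15},
    {"dp": [0,0.02,-0.88],"turn": [0,0,0],"claw": 0.15}
  ]
}}

```text
t: 18.78
ee_pos: [433.6, 347.1, 59.8]
orientation: [-1.196, 1.247, -1.248]
ft_force: [0.5, -0.3, 0.9]
width: 28.8
```

>>> {"api": "jog_arm", "payload": {
  "steps": [
    {"dp": [0,0,-0.4],"turn": [0,0,0],"claw": 0.15},
    {"dp": [0,0,-0.75],"turn": [0,0,0],"claw": 0.15},
    {"dp": [0,0,-0.82],"turn": [0,0,0],"claw": 0.15},
    {"dp": [0,0,-0.82],"turn": [0,0,0],"claw": 0.15}
  ]
}}

```text
t: 19.12
ee_pos: [433.5, 346.4, -5.5]
orientation: [-1.198, 1.247, -1.248]
ft_force: [0.3, -0.1, 0.9]
width: 29.0
```

>>> {"api": "jog_arm", "payload": {
  "steps": [
    {"dp": [0,0.02,-0.05],"turn": [0,0,0],"claw": 0.15},
    {"dp": [0,0.02,-0.05],"turn": [0,0,0],"claw": 0.15},
    {"dp": [0,0.02,-0.05],"turn": [0,0,0],"claw": 0.55},
    {"dp": [0,0.02,-0.05],"turn": [0,0,0],"claw": 0.55},
    {"dp": [0,0.02,-0.05],"turn": [0,0,0],"claw": 0.55},
    {"dp": [0,0.02,-0.05],"turn": [0,0,0],"claw": 0.55}
  ]
}}

```text
t: 19.62
ee_pos: [433.8, 348.3, -8.9]
orientation: [-1.197, 1.246, -1.248]
ft_force: [0.5, -0.5, 0.2]
width: 47.7
```

>>> {"api": "jog_arm", "payload": {
  "steps": [
    {"dp": [0,0,0.3],"turn": [0,0,0],"claw": 0.55},
    {"dp": [0,0,0.7],"turn": [0,0,0],"claw": 0.55},
    {"dp": [0,0,0.98],"turn": [0,0,0],"claw": 0.55},
    {"dp": [0,0,0.98],"turn": [0,0,0],"claw": 0.55}
  ]
}}

```text
t: 19.95
ee_pos: [436.3, 350.2, 73.9]
orientation: [-1.189, 1.244, -1.247]
ft_force: [0.2, 0.2, 0.7]
width: 48.2
```

>>> {"api": "jog_arm", "payload": {
  "steps": [
    {"dp": [0,-0.3,0.4],"turn": [0,0,0],"claw": 1},
    {"dp": [0,-0.5,0.8],"turn": [0,0,0],"claw": 1},
    {"dp": [0,-0.5,0.95],"turn": [0,0,0],"claw": 1},
    {"dp": [0,-0.5,0.95],"turn": [0,0,0],"claw": 1}
  ]
}}

```text
t: 20.28
ee_pos: [437.9, 310.7, 152.5]
orientation: [-1.183, 1.243, -1.247]
ft_force: [0.2, 0.6, 0.4]
width: 71.5
```

Run:
```python
from mm import *
axes();d=cam('wrist');save(d,'w12.png')
```

```text
pos [437.9 310.7 152.5] jaw [-0.05  -0.999  0.   ] ang -92.8 fing [ 0.003 -0.    -1.   ] F [0.2 0.6 0.4] w 71.5 t 20.28 q [ 0.6   0.35  1.86 -0.    0.93  2.22]
```

View pics/w12.png

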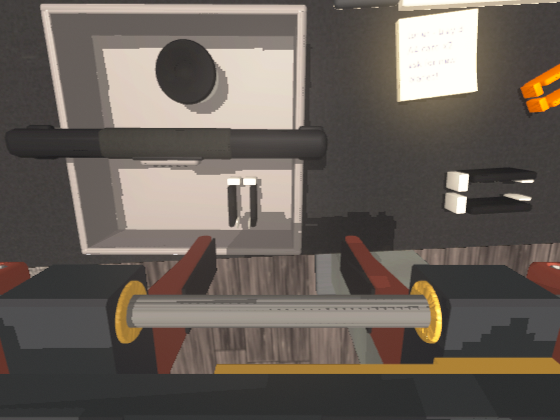

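The remover stands in the front bay at (243,203). Now the eraser.

>>> {"api": "jog_arm", "payload": {
  "steps": [
    {"dp": [0,-0.5,0],"turn": [0,0,0.03],"claw": 1},
    {"dp": [0.13,-0.98,0],"turn": [0,0,0.062],"claw": 1},
    {"dp": [0.13,-0.98,0],"turn": [0,0,0.062],"claw": 1}
  ]
}}

```text
t: 20.58
ee_pos: [446.4, 227.4, 148.6]
orientation: [-1.282, 1.097, -1.099]
ft_force: [0.6, -0.7, -0.2]
width: 87.3
```

>>> {"api": "jog_arm", "payload": {
  "steps": [
    {"dp": [0.13,-0.5,0],"turn": [0,0,0.03],"claw": 1},
    {"dp": [0.13,-0.98,0],"turn": [0,0,0.062],"claw": 1},
    {"dp": [0.13,-0.98,0],"turn": [0,0,0.062],"claw": 1}
  ]
}}

```text
t: 20.83
ee_pos: [455.2, 144.4, 146.4]
orientation: [-1.364, 0.949, -0.949]
ft_force: [-0.9, -0.7, -0.1]
width: 88.0
```

>>> {"api": "jog_arm", "payload": {
  "steps": [
    {"dp": [0.13,-0.5,0],"turn": [0,0,0.03],"claw": 1},
    {"dp": [0.13,-0.98,0],"turn": [0,0,0.062],"claw": 1},
    {"dp": [0.13,-0.98,0],"turn": [0,0,0.062],"claw": 1}
  ]
}}

```text
t: 21.08
ee_pos: [464.8, 62.1, 144.7]
orientation: [-1.432, 0.8, -0.797]
ft_force: [-0.2, 0.0, -0.2]
width: 87.9
```

>>> {"api": "jog_arm", "payload": {
  "steps": [
    {"dp": [0.13,-0.5,0],"turn": [0,0,0.03],"claw": 1},
    {"dp": [0.13,-0.98,0],"turn": [0,0,0.062],"claw": 1},
    {"dp": [0.13,-0.98,0],"turn": [0,0,0.062],"claw": 1}
  ]
}}

```text
t: 21.33
ee_pos: [475.1, -20.0, 143.3]
orientation: [-1.486, 0.648, -0.646]
ft_force: [0.2, -0.5, -0.3]
width: 88.0
```

>>> {"api": "jog_arm", "payload": {
  "steps": [
    {"dp": [0.13,-0.5,0],"turn": [0,0,0.03],"claw": 1},
    {"dp": [0.13,-0.98,0],"turn": [0,0,0.062],"claw": 1},
    {"dp": [0.13,-0.98,0],"turn": [0,0,0.062],"claw": 1}
  ]
}}

```text
t: 21.58
ee_pos: [486.2, -102.3, 142.2]
orientation: [-1.529, 0.494, -0.494]
ft_force: [1.2, 0.6, -0.5]
width: 87.7
```

>>> {"api": "jog_arm", "payload": {
  "steps": [
    {"dp": [0.13,-0.5,0],"turn": [0,0,0.03],"claw": 1},
    {"dp": [0.13,-0.9,-0.2],"turn": [0,0,0.062],"claw": 1},
    {"dp": [0.13,-0.9,-0.5],"turn": [0,0,0.062],"claw": 1},
    {"dp": [0.13,-0.9,-0.5],"turn": [0,0,0.062],"claw": 1}
  ]
}}

```text
t: 21.92
ee_pos: [494.1, -173.4, 97.8]
orientation: [-1.556, 0.35, -0.341]
ft_force: [-0.6, 1.2, -0.3]
width: 88.1
```

Run:
```python
from mm import *
axes();d=cam('wrist');save(d,'w13.png');np.save('wP.npy',d['P'])
P=d['P'][:300,:450]; im=d['img']; m=(P[...,2]>7)&(P[...,2]<15)&(abs(P[...,0]-500)<45)&(abs(P[...,1]+176)<45)
p=P[m]; r=cv2.minAreaRect(p[:,:2].astype(np.float32)); print(len(p),r)
```

```text
pos [ 494.1 -173.4   97.8] jaw [ 0.905 -0.426 -0.003] ang -25.2 fing [-0.009 -0.012 -1.   ] F [-0.6  1.2 -0.3] w 88.1 t 21.92 q [-0.35  0.42  1.92 -0.02  0.81  0.1 ]
1407 ((500.16741943359375, -176.0645751953125), (58.21705627441406, 21.692262649536133), 64.5201644897461)
```

View pics/w13.png

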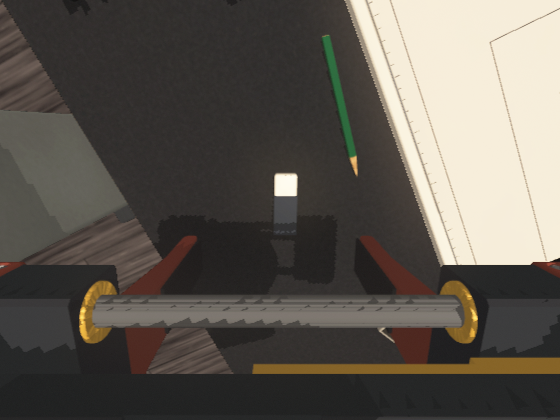

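>>> {"api": "jog_arm", "payload": {
  "steps": [
    {"dp": [0.07,-0.03,-0.4],"turn": [0.004,-0.003,0],"claw": 0.6},
    {"dp": [0.07,-0.03,-0.85],"turn": [0.004,-0.003,0],"claw": 0.6},
    {"dp": [0.07,-0.03,-0.85],"turn": [0.004,-0.003,0],"claw": 0.6},
    {"dp": [0.07,-0.03,-0.85],"turn": [0.004,-0.003,0],"claw": 0.6}
  ]
}}

```text
t: 22.3
ee_pos: [498.8, -173.1, 30.6]
orientation: [-1.541, 0.347, -0.341]
ft_force: [1.1, -0.6, -0.0]
width: 64.8
```

>>> {"api": "jog_arm", "payload": {
  "steps": [
    {"dp": [0,0,-0.25],"turn": [0,0,0],"claw": 0.6},
    {"dp": [0,0,-0.45],"turn": [0,0,0],"claw": 0.6},
    {"dp": [0,0,-0.5],"turn": [0,0,0],"claw": 0.6},
    {"dp": [0,0,-0.5],"turn": [0,0,0],"claw": 0.6}
  ]
}}

```text
t: 22.63
ee_pos: [499.4, -172.6, -8.2]
orientation: [-1.542, 0.346, -0.342]
ft_force: [-0.8, -0.6, -0.4]
width: 52.5
```

>>> {"api": "jog_arm", "payload": {
  "steps": [
    {"dp": [0.01,-0.05,-0.1],"turn": [0,0,0],"claw": 0.6},
    {"dp": [0.01,-0.05,-0.19],"turn": [0,0,0],"claw": 0.6},
    {"dp": [0.01,-0.05,-0.19],"turn": [0,0,0],"claw": 0.5},
    {"dp": [0.01,-0.05,-0.19],"turn": [0,0,0],"claw": 0.5}
  ]
}}

```text
t: 22.97
ee_pos: [500.2, -176.7, -23.2]
orientation: [-1.541, 0.346, -0.342]
ft_force: [-0.2, -0.2, -0.6]
width: 44.7
```

>>> {"api": "jog_arm", "payload": {
  "steps": [
    {"dp": [0,0,0],"turn": [0,0,0],"claw": 0.1},
    {"dp": [0,0,0],"turn": [0,0,0],"claw": 0.1},
    {"dp": [0,0,0],"turn": [0,0,0],"claw": 0.1},
    {"dp": [0,0,0],"turn": [0,0,0],"claw": 0.1},
    {"dp": [0,0,0],"turn": [0,0,0],"claw": 0.1},
    {"dp": [0,0,0],"turn": [0,0,0],"claw": 0.1},
    {"dp": [0,0,0],"turn": [0,0,0],"claw": 0.1}
  ]
}}

```text
t: 23.55
ee_pos: [500.3, -176.7, -23.1]
orientation: [-1.541, 0.346, -0.342]
ft_force: [-1.1, -0.8, 2.6]
width: 20.4
```

>>> {"api": "jog_arm", "payload": {
  "steps": [
    {"dp": [0,0,0.4],"turn": [0,0,0],"claw": 0.1},
    {"dp": [0,0,0.9],"turn": [0,0,0],"claw": 0.1},
    {"dp": [0,0,1],"turn": [0,0,0],"claw": 0.1},
    {"dp": [0,0,1],"turn": [0,0,0],"claw": 0.1}
  ]
}}

```text
t: 23.88
ee_pos: [502.4, -177.5, 59.6]
orientation: [-1.542, 0.342, -0.346]
ft_force: [0.7, -1.1, -0.8]
width: 20.7
```

>>> {"api": "jog_arm", "payload": {
  "steps": [
    {"dp": [0,0.3,0.5],"turn": [0,0,-0.03],"claw": 0.1},
    {"dp": [-0.09,0.8,1],"turn": [0,0,-0.046],"claw": 0.1},
    {"dp": [-0.09,0.9,1],"turn": [0,0,-0.046],"claw": 0.1},
    {"dp": [-0.09,0.9,1],"turn": [0,0,-0.046],"claw": 0.1}
  ]
}}

```text
t: 24.22
ee_pos: [495.8, -103.0, 141.3]
orientation: [-1.521, 0.451, -0.46]
ft_force: [0.7, 0.6, -0.4]
width: 20.7
```

Run:
```python
from mm import *
axes();d=cam('wrist');save(d,'w14.png')
```

```text
pos [ 495.8 -103.   141.3] jaw [ 0.836 -0.549  0.005] ang -33.3 fing [ 0.006 -0.    -1.   ] F [ 0.7  0.6 -0.4] w 20.7 t 24.22 q [-0.23  0.32  1.94  0.    0.88  0.35]
```

View pics/w14.png

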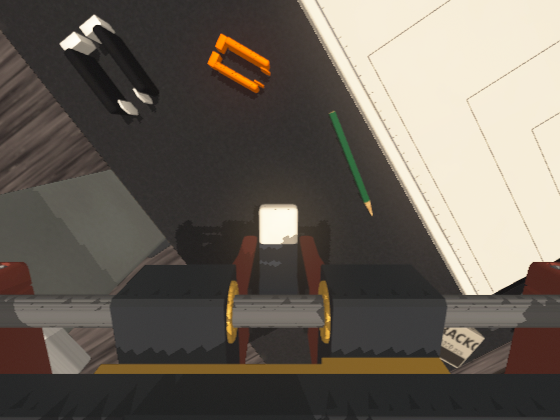

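The eraser is held at (278,225). On to the caddy.

>>> {"api": "jog_arm", "payload": {
  "steps": [
    {"dp": [-0.05,0.45,0],"turn": [0,0,-0.03],"claw": 0.1},
    {"dp": [-0.1,0.9,0],"turn": [0,0,-0.048],"claw": 0.1},
    {"dp": [-0.1,0.9,0],"turn": [0,0,-0.048],"claw": 0.1}
  ]
}}

```text
t: 24.52
ee_pos: [485.3, -29.0, 137.8]
orientation: [-1.494, 0.573, -0.573]
ft_force: [-0.1, 0.4, -1.3]
width: 21.0
```

>>> {"api": "jog_arm", "payload": {
  "steps": [
    {"dp": [-0.05,0.45,0],"turn": [0,0,-0.03],"claw": 0.1},
    {"dp": [-0.1,0.9,0],"turn": [0,0,-0.048],"claw": 0.1},
    {"dp": [-0.1,0.9,0],"turn": [0,0,-0.048],"claw": 0.1}
  ]
}}

```text
t: 24.77
ee_pos: [475.8, 46.1, 135.7]
orientation: [-1.459, 0.692, -0.687]
ft_force: [-0.7, 0.3, -1.2]
width: 21.0
```

>>> {"api": "jog_arm", "payload": {
  "steps": [
    {"dp": [-0.05,0.45,0],"turn": [0,0,-0.03],"claw": 0.1},
    {"dp": [-0.1,0.9,0],"turn": [0,0,-0.048],"claw": 0.1},
    {"dp": [-0.1,0.9,0],"turn": [0,0,-0.048],"claw": 0.1}
  ]
}}

```text
t: 25.02
ee_pos: [467.1, 120.9, 134.1]
orientation: [-1.418, 0.81, -0.801]
ft_force: [-0.5, 0.7, 0.9]
width: 20.6
```

>>> {"api": "jog_arm", "payload": {
  "steps": [
    {"dp": [-0.05,0.45,0],"turn": [0,0,-0.03],"claw": 0.1},
    {"dp": [-0.1,0.9,0],"turn": [0,0,-0.048],"claw": 0.1},
    {"dp": [-0.1,0.9,0],"turn": [0,0,-0.048],"claw": 0.1}
  ]
}}

```text
t: 25.27
ee_pos: [459.1, 195.9, 132.6]
orientation: [-1.369, 0.925, -0.915]
ft_force: [1.4, -0.9, 0.7]
width: 20.6
```

>>> {"api": "jog_arm", "payload": {
  "steps": [
    {"dp": [-0.05,0.45,0],"turn": [0,0,-0.03],"claw": 0.1},
    {"dp": [-0.1,0.9,0],"turn": [0,0,-0.048],"claw": 0.1},
    {"dp": [-0.1,0.9,0],"turn": [0,0,-0.048],"claw": 0.1}
  ]
}}

```text
t: 25.52
ee_pos: [451.6, 270.9, 131.3]
orientation: [-1.312, 1.039, -1.027]
ft_force: [-0.3, -0.1, -0.3]
width: 20.7
```

>>> {"api": "jog_arm", "payload": {
  "steps": [
    {"dp": [-0.05,0.45,0],"turn": [0,0,-0.03],"claw": 0.1},
    {"dp": [-0.1,0.9,0],"turn": [0,0,-0.048],"claw": 0.1},
    {"dp": [-0.1,0.9,0],"turn": [0,0,-0.048],"claw": 0.1}
  ]
}}

```text
t: 25.77
ee_pos: [444.5, 346.0, 130.2]
orientation: [-1.247, 1.15, -1.138]
ft_force: [-0.7, 0.2, -0.5]
width: 20.4
```

Run:
```python
from mm import *
axes()
```

```text
pos [444.5 346.  130.2] jaw [ 0.087 -0.996 -0.007] ang -85.0 fing [-0.004  0.006 -1.   ] F [-0.7  0.2 -0.5] w 20.4 t 25.77 q [0.64 0.42 1.82 0.01 0.91 2.11]
```

>>> {"api": "jog_arm", "payload": {
  "steps": [
    {"dp": [-0.05,0.45,0],"turn": [0,0,-0.03],"claw": 0.1},
    {"dp": [-0.05,0.97,0],"turn": [0,0,-0.044],"claw": 0.1},
    {"dp": [-0.05,0.97,0],"turn": [0,0,-0.044],"claw": 0.1},
    {"dp": [-0.05,0.97,0],"turn": [0,0,-0.044],"claw": 0.1},
    {"dp": [-0.05,0.97,0],"turn": [0,0,-0.044],"claw": 0.1}
  ]
}}

```text
t: 26.18
ee_pos: [440.6, 421.4, 128.8]
orientation: [-1.186, 1.251, -1.24]
ft_force: [0.1, -0.8, -0.0]
width: 20.3
```

Run:
```python
from mm import *
axes();d=cam('wrist');save(d,'w15.png')
```

```text
pos [440.6 421.4 128.8] jaw [-0.049 -0.999 -0.004] ang -92.8 fing [-0.005  0.004 -1.   ] F [ 0.1 -0.8 -0. ] w 20.3 t 26.18 q [0.74 0.48 1.71 0.01 0.95 2.36]
```

View pics/w15.png

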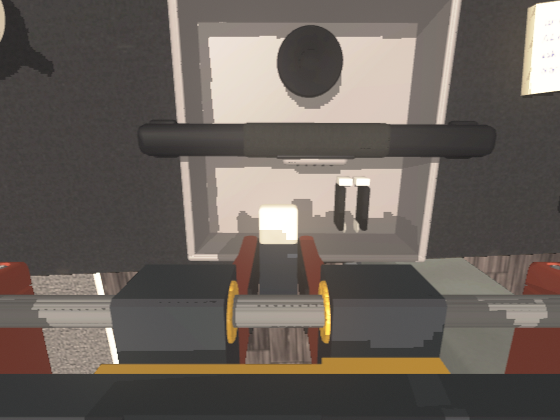

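>>> {"api": "jog_arm", "payload": {
  "steps": [
    {"dp": [-0.01,0.05,-0.4],"turn": [0,0,0],"claw": 0.1},
    {"dp": [-0.01,0.05,-0.88],"turn": [0,0,0],"claw": 0.1},
    {"dp": [-0.01,0.05,-0.88],"turn": [0,0,0],"claw": 0.1},
    {"dp": [-0.01,0.05,-0.88],"turn": [0,0,0],"claw": 0.1}
  ]
}}

```text
t: 26.57
ee_pos: [438.7, 422.3, 57.1]
orientation: [-1.191, 1.254, -1.242]
ft_force: [0.1, 0.8, -0.1]
width: 20.3
```

>>> {"api": "jog_arm", "payload": {
  "steps": [
    {"dp": [0,0.02,-0.4],"turn": [0,0,0],"claw": 0.1},
    {"dp": [0,0.02,-0.75],"turn": [0,0,0],"claw": 0.1},
    {"dp": [0,0.02,-0.82],"turn": [0,0,0],"claw": 0.1},
    {"dp": [0,0.02,-0.82],"turn": [0,0,0],"claw": 0.1}
  ]
}}

```text
t: 26.9
ee_pos: [438.7, 423.0, -8.3]
orientation: [-1.192, 1.254, -1.243]
ft_force: [0.0, -0.1, -0.7]
width: 20.9
```

>>> {"api": "jog_arm", "payload": {
  "steps": [
    {"dp": [0,0,-0.07],"turn": [0,0,0],"claw": 0.1},
    {"dp": [0,0,-0.07],"turn": [0,0,0],"claw": 0.1},
    {"dp": [0,0,-0.07],"turn": [0,0,0],"claw": 0.42},
    {"dp": [0,0,-0.07],"turn": [0,0,0],"claw": 0.42},
    {"dp": [0,0,-0.07],"turn": [0,0,0],"claw": 0.42},
    {"dp": [0,0,-0.07],"turn": [0,0,0],"claw": 0.42}
  ]
}}

```text
t: 27.4
ee_pos: [438.9, 423.4, -13.2]
orientation: [-1.191, 1.254, -1.242]
ft_force: [-0.4, 0.8, -0.1]
width: 36.5
```

>>> {"api": "jog_arm", "payload": {
  "steps": [
    {"dp": [-0.03,0,0.3],"turn": [0,0,0],"claw": 0.42},
    {"dp": [-0.03,0,0.7],"turn": [0,0,0],"claw": 0.42},
    {"dp": [-0.03,0,0.98],"turn": [0,0,0],"claw": 0.42},
    {"dp": [-0.03,0,0.98],"turn": [0,0,0],"claw": 0.42}
  ]
}}

```text
t: 27.73
ee_pos: [439.0, 425.7, 70.0]
orientation: [-1.183, 1.252, -1.241]
ft_force: [0.7, 0.5, 0.6]
width: 36.9
```

>>> {"api": "jog_arm", "payload": {
  "steps": [
    {"dp": [-0.1,0,0.5],"turn": [0,0,0],"claw": 0.8},
    {"dp": [-0.2,-0.3,0.95],"turn": [0,0,0],"claw": 0.8},
    {"dp": [-0.2,-0.3,0.95],"turn": [0,0,0],"claw": 0.8},
    {"dp": [-0.2,-0.3,0.95],"turn": [0,0,0],"claw": 0.8}
  ]
}}

```text
t: 28.07
ee_pos: [423.6, 401.9, 148.0]
orientation: [-1.179, 1.251, -1.241]
ft_force: [0.8, 0.4, 0.0]
width: 60.3
```

Run:
```python
from mm import *
axes();d=cam('wrist');save(d,'w16.png')
P=d['P'][:300].reshape(-1,3); b=P[(P[:,2]>95)&(P[:,2]<118)&(P[:,0]>460)]
r=cv2.minAreaRect(b[:,:2].astype(np.float32)); print('bar',len(b),np.round(r[0],1),np.round(r[1],1),r[2])
yaw=np.radians(-3);ex=np.array([np.cos(yaw),np.sin(yaw)]);ey=np.array([-ex[1],ex[0]])
q=b[:,:2]@np.stack([ex,ey],1); c=np.array([501.5,393])@np.stack([ex,ey],1); q-=c
for lo in range(-120,121,20):
    m=abs(q[:,1]-lo)<8; print(lo,np.percentile(q[m,0],[1,99]).round(1))
```

```text
pos [423.6 401.9 148. ] jaw [-0.051 -0.999 -0.008] ang -92.9 fing [-0.001  0.008 -1.   ] F [0.8 0.4 0. ] w 60.3 t 28.07 q [0.74 0.42 1.76 0.01 0.95 2.35]
bar 10889 [499.1 393.3] [242.6  28.7] 87.02604675292969
-120 [-10.   11.2]
-100 [-10.   11.2]
-80 [-10.   11.2]
-60 [-10.   11.2]
-40 [-10.7  11.9]
-20 [-15.8  11.9]
0 [-15.9  11.8]
20 [-15.9  11.8]
40 [-10.8  11.8]
60 [-10.1  11.2]
80 [-10.1  11.2]
100 [-10.1  11.2]
120 [-10.1  11.2]
```

View pics/w16.png

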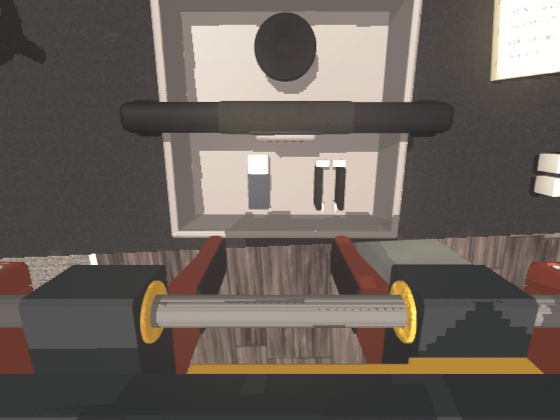

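All three items are in the caddy: tub (285,47), eraser (258,182), remover (330,185). The button sits at (285,137), in the middle of the bar. Next I turn the jaws across the bar.

>>> {"api": "jog_arm", "payload": {
  "steps": [
    {"dp": [0.1,0,0.1],"turn": [0,0,0.039],"claw": 0.8},
    {"dp": [0.3,-0.06,0.1],"turn": [0,0,0.078],"claw": 0.8},
    {"dp": [0.5,-0.06,0.1],"turn": [0,0,0.117],"claw": 0.8},
    {"dp": [0.5,-0.06,0.1],"turn": [0,0,0.156],"claw": 0.8},
    {"dp": [0.5,-0.06,0.1],"turn": [0,0,0.195],"claw": 0.8},
    {"dp": [0.5,-0.06,0.1],"turn": [0,0,0.234],"claw": 0.8},
    {"dp": [0.5,-0.06,0.1],"turn": [0,0,0.25],"claw": 0.8}
  ]
}}

```text
t: 28.7
ee_pos: [462.5, 396.5, 151.6]
orientation: [-1.475, 0.656, -0.642]
ft_force: [-0.9, -0.3, -0.5]
width: 69.9
```

>>> {"api": "jog_arm", "payload": {
  "steps": [
    {"dp": [0.1,0,0],"turn": [0,0,0.039],"claw": 0.8},
    {"dp": [0.3,-0.06,0],"turn": [0,0,0.078],"claw": 0.8},
    {"dp": [0.45,-0.06,0],"turn": [0,0,0.117],"claw": 0.8},
    {"dp": [0.45,-0.06,0],"turn": [0,0,0.156],"claw": 0.8},
    {"dp": [0.45,-0.06,0],"turn": [0,0,0.195],"claw": 0.8},
    {"dp": [0.45,-0.06,0],"turn": [0,0,0.234],"claw": 0.8},
    {"dp": [0.45,-0.06,0],"turn": [0,0,0.25],"claw": 0.8},
    {"dp": [0.45,-0.06,0],"turn": [0,0,0.25],"claw": 0.8}
  ]
}}

```text
t: 29.37
ee_pos: [497.8, 391.3, 149.0]
orientation: [-1.579, 0.042, -0.027]
ft_force: [0.4, -0.8, 0.0]
width: 70.1
```

Run:
```python
from mm import *
axes();d=cam('wrist');save(d,'w17.png')
```

```text
pos [497.8 391.3 149. ] jaw [ 0.999 -0.043 -0.009] ang -2.5 fing [-0.01  -0.008 -1.   ] F [ 0.4 -0.8  0. ] w 70.1 t 29.37 q [ 0.65  0.49  1.63 -0.    1.03  0.69]
```

View pics/w17.png

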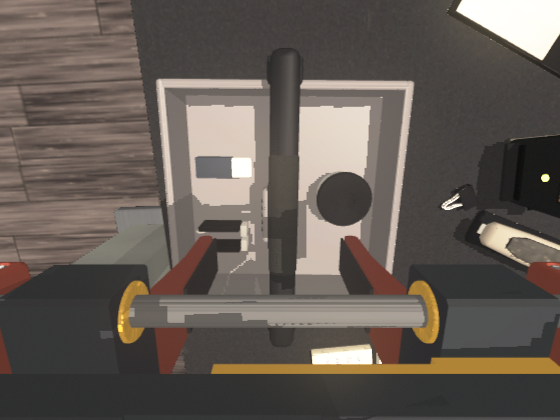

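>>> {"api": "jog_arm", "payload": {
  "steps": [
    {"dp": [0.05,0.03,-0.3],"turn": [0.003,-0.003,-0.003],"claw": 0.8},
    {"dp": [0.05,0.03,-0.6],"turn": [0.003,-0.003,-0.003],"claw": 0.8},
    {"dp": [0.05,0.03,-0.6],"turn": [0.003,-0.003,-0.003],"claw": 0.8},
    {"dp": [0.05,0.03,-0.6],"turn": [0.003,-0.003,-0.003],"claw": 0.8}
  ]
}}

```text
t: 29.75
ee_pos: [500.6, 393.0, 99.3]
orientation: [-1.571, 0.048, -0.042]
ft_force: [0.7, 0.1, 0.7]
width: 70.0
```

Run:
```python
from mm import *
axes()
```

```text
pos [500.6 393.   99.3] jaw [ 0.998 -0.057 -0.004] ang -3.3 fing [-0.004 -0.001 -1.   ] F [0.7 0.1 0.7] w 70.0 t 29.75 q [0.65 0.56 1.66 0.   0.93 0.7 ]
```

>>> {"api": "jog_arm", "payload": {
  "steps": [
    {"dp": [0.015,0,-0.3],"turn": [0,-0.001,0],"claw": 0.7},
    {"dp": [0.015,0,-0.58],"turn": [0,-0.001,0],"claw": 0.7},
    {"dp": [0.015,0,-0.58],"turn": [0,-0.001,0],"claw": 0.6},
    {"dp": [0.015,0,-0.58],"turn": [0,-0.001,0],"claw": 0.6},
    {"dp": [0.015,0,-0.58],"turn": [0,-0.001,0],"claw": 0.6}
  ]
}}

```text
t: 30.17
ee_pos: [502.7, 393.7, 54.6]
orientation: [-1.57, 0.044, -0.046]
ft_force: [0.2, 0.6, 0.8]
width: 53.0
```

Run:
```python
from mm import *
axes();d=cam('wrist');save(d,'w18.png')
```

```text
pos [502.7 393.7  54.6] jaw [ 0.998 -0.057  0.001] ang -3.3 fing [ 0.001  0.    -1.   ] F [0.2 0.6 0.8] w 53.0 t 30.17 q [ 0.65  0.62  1.68 -0.    0.84  0.7 ]
```

View pics/w18.png

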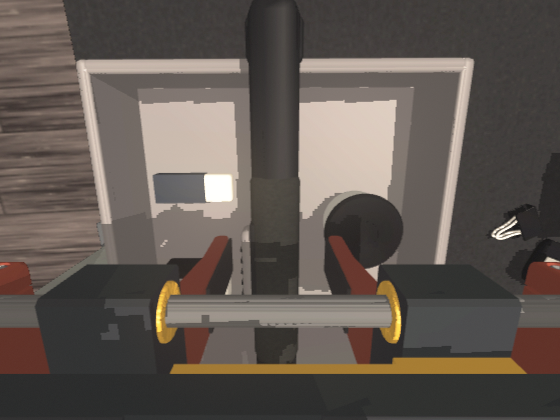

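Jaws straddle the bar symmetrically (fingers at cols 215 and 345, bar at 275). Now I close on the button.

>>> {"api": "jog_arm", "payload": {
  "steps": [
    {"dp": [-0.01,0,-0.04],"turn": [0,0,0],"claw": 0.5},
    {"dp": [-0.01,0,-0.04],"turn": [0,0,0],"claw": 0.4},
    {"dp": [-0.01,0,-0.04],"turn": [0,0,0],"claw": 0.1},
    {"dp": [-0.01,0,-0.04],"turn": [0,0,0],"claw": 0.1},
    {"dp": [-0.01,0,-0.04],"turn": [0,0,0],"claw": 0.1},
    {"dp": [-0.01,0,-0.04],"turn": [0,0,0],"claw": 0.1},
    {"dp": [-0.01,0,-0.04],"turn": [0,0,0],"claw": 0.1},
    {"dp": [-0.01,0,-0.04],"turn": [0,0,0],"claw": 0.1},
    {"dp": [-0.01,0,-0.04],"turn": [0,0,0],"claw": 0.1},
    {"dp": [-0.01,0,-0.04],"turn": [0,0,0],"claw": 0.1}
  ]
}}

```text
t: 31.05
ee_pos: [501.1, 394.0, 52.0]
orientation: [-1.57, 0.045, -0.045]
ft_force: [-5.5, 0.4, 4.8]
width: 22.6
```

>>> {"api": "jog_arm", "payload": {
  "steps": [
    {"dp": [0,0,0],"turn": [0,0,0],"claw": 0.1},
    {"dp": [0,0,0],"turn": [0,0,0],"claw": 0.1},
    {"dp": [0,0,0],"turn": [0,0,0],"claw": 0.1},
    {"dp": [0,0,0],"turn": [0,0,0],"claw": 0.1}
  ]
}}

```text
t: 31.38
ee_pos: [501.1, 394.0, 52.0]
orientation: [-1.57, 0.045, -0.045]
ft_force: [-2.3, 0.4, 1.2]
width: 22.7
```

Width is 22.7 mm, so the button is in. Pulling the handle up slowly.

>>> {"api": "jog_arm", "payload": {
  "steps": [
    {"dp": [0,0,0.06],"turn": [0,0,0],"claw": 0.1},
    {"dp": [0,0,0.12],"turn": [0,0,0],"claw": 0.1},
    {"dp": [0,0,0.18],"turn": [0,0,0],"claw": 0.1},
    {"dp": [0,0,0.24],"turn": [0,0,0],"claw": 0.1},
    {"dp": [0,0,0.24],"turn": [0,0,0],"claw": 0.1}
  ]
}}

```text
t: 31.8
ee_pos: [501.1, 393.9, 72.3]
orientation: [-1.57, 0.045, -0.045]
ft_force: [-2.5, -0.5, -0.4]
width: 22.5
```

```bash
cat > cad.py <<'E'
from mm import *
import sys
axes(); d=cam('top'); save(d,sys.argv[1],(100,150,300,280),4)
P=d['P'][150:280,95:260].reshape(-1,3)
P=P[(abs(P[:,0]-501)<140)&(abs(P[:,1]-393)<140)]
def md(m): return len(P[m]),np.median(P[m],0).round(1) if m.any() else None
yaw=np.radians(-3.1);ex=np.array([np.cos(yaw),np.sin(yaw)]);ey=np.array([-ex[1],ex[0]])
X=(P[:,:2]-[501.5,393])@ex;Y=(P[:,:2]-[501.5,393])@ey
for n,y0,y1 in (('bar+y',70,115),('bar-y',-115,-70)):
    m=(abs(X)<8)&(Y>y0)&(Y<y1)&(P[:,2]>80); print(n,md(m))
for n,xs,ys in (('rear',(92,112),(-80,80)),('front',(-112,-92),(-80,80)),('+y',(-80,80),(95,112)),('-y',(-80,80),(-112,-95))):
    m=(X>xs[0])&(X<xs[1])&(Y>ys[0])&(Y<ys[1])&(P[:,2]>40)&(abs(X)>25); z=P[m,2]; print('wall',n,len(z),np.percentile(z,[50,75,90]).round(1) if len(z) else '')
E
python3 cad.py c1.png
```

```text
pos [501.1 393.9  72.3] jaw [ 0.998 -0.057  0.   ] ang -3.3 fing [ 0.     0.001 -1.   ] F [-2.5 -0.5 -0.4] w 22.5 t 31.8 q [0.65 0.59 1.67 0.   0.87 0.7 ]
bar+y (0, None)
bar-y (148, array([496.2, 311.7, 130.5]))
wall rear 131 [62.1 64.8 66.5]
wall front 233 [537.2 583.9 595.7]
wall +y 0 
wall -y 317 [532.1 537.3 578.7]
```

View pics/c1.png

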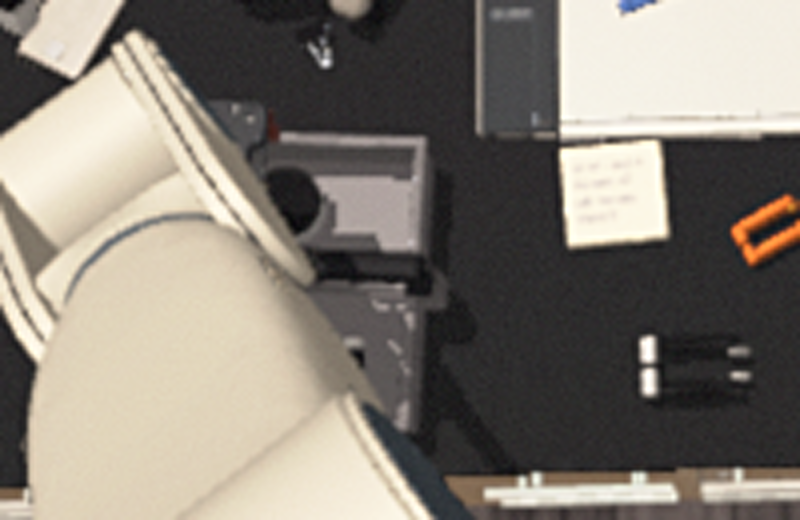

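The handle is up 20 mm (bar end z 130) while the rear wall stays at 65: the caddy is still on the worktop. Continuing to the second stop.

>>> {"api": "jog_arm", "payload": {
  "steps": [
    {"dp": [0,0,0.06],"turn": [0,0,0],"claw": 0.1},
    {"dp": [0,0,0.12],"turn": [0,0,0],"claw": 0.1},
    {"dp": [0,0,0.18],"turn": [0,0,0],"claw": 0.1},
    {"dp": [0,0,0.24],"turn": [0,0,0],"claw": 0.1},
    {"dp": [0,0,0.3],"turn": [0,0,0],"claw": 0.1},
    {"dp": [0,0,0.36],"turn": [0,0,0],"claw": 0.1},
    {"dp": [0,0,0.42],"turn": [0,0,0],"claw": 0.1},
    {"dp": [0,0,0.46],"turn": [0,0,0],"claw": 0.1},
    {"dp": [0,0,0.46],"turn": [0,0,0],"claw": 0.1}
  ]
}}

```text
t: 32.6
ee_pos: [501.3, 394.0, 109.7]
orientation: [-1.569, 0.044, -0.046]
ft_force: [-1.4, -2.1, -0.5]
width: 22.5
```

```bash
python3 cad.py c2.png
```

```text
pos [501.3 394.  109.7] jaw [ 0.998 -0.057  0.001] ang -3.3 fing [ 0.001  0.001 -1.   ] F [-1.4 -2.1 -0.5] w 22.5 t 32.6 q [0.65 0.54 1.66 0.   0.94 0.7 ]
bar+y (0, None)
bar-y (173, array([495.9, 311.2, 167.7]))
wall rear 150 [62.  65.  66.5]
wall front 278 [565.6 595.1 606.3]
wall +y 0 
wall -y 336 [560.6 567.2 585.5]
```

>>> {"api": "jog_arm", "payload": {
  "steps": [
    {"dp": [0,0,0.01],"turn": [0,0,0],"claw": 0.1},
    {"dp": [0,0,0.02],"turn": [0,0,0],"claw": 0.1},
    {"dp": [0,0,0.03],"turn": [0,0,0],"claw": 0.1},
    {"dp": [0,0,0.03],"turn": [0,0,0],"claw": 0.1},
    {"dp": [0,0,0.03],"turn": [0,0,0],"claw": 0.1}
  ]
}}

```text
t: 33.07
ee_pos: [501.3, 394.0, 111.7]
orientation: [-1.569, 0.045, -0.046]
ft_force: [-0.4, -2.3, -1.3]
width: 22.5
```

>>> {"api": "jog_arm", "payload": {
  "steps": [
    {"dp": [0,0,0.01],"turn": [0,0,0],"claw": 0.1},
    {"dp": [0,0,0.02],"turn": [0,0,0],"claw": 0.1},
    {"dp": [0,0,0.03],"turn": [0,0,0],"claw": 0.1},
    {"dp": [0,0,0.03],"turn": [0,0,0],"claw": 0.1},
    {"dp": [0,0,0.03],"turn": [0,0,0],"claw": 0.1}
  ]
}}

```text
t: 33.48
ee_pos: [501.2, 394.0, 113.8]
orientation: [-1.57, 0.045, -0.045]
ft_force: [0.4, -0.3, -7.1]
width: 22.6
```

>>> {"api": "jog_arm", "payload": {
  "steps": [
    {"dp": [0,0,0.02],"turn": [0,0,0],"claw": 0.1},
    {"dp": [0,0,0.04],"turn": [0,0,0],"claw": 0.1},
    {"dp": [0,0,0.06],"turn": [0,0,0],"claw": 0.1},
    {"dp": [0,0,0.06],"turn": [0,0,0],"claw": 0.1},
    {"dp": [0,0,0.06],"turn": [0,0,0],"claw": 0.1}
  ]
}}

```text
t: 33.9
ee_pos: [501.4, 394.1, 118.9]
orientation: [-1.569, 0.044, -0.046]
ft_force: [-0.2, -0.0, -7.8]
width: 22.4
```

```bash
python3 cad.py c3.png
```

```text
pos [501.4 394.1 118.9] jaw [ 0.998 -0.057  0.001] ang -3.3 fing [ 0.001  0.001 -1.   ] F [-0.2 -0.  -7.8] w 22.4 t 33.9 q [0.65 0.53 1.65 0.   0.96 0.7 ]
bar+y (0, None)
bar-y (167, array([495.5, 311.1, 177. ]))
wall rear 179 [67.5 71.5 73.8]
wall front 291 [572.7 600.1 610.5]
wall +y 0 
wall -y 363 [565.9 574.4 591.1]
```

Full weight is now on the handle (−7.8 N) and the caddy is about 6.5 mm up, so the second stop is reached. Lifting the rest to about 50 mm.

>>> {"api": "jog_arm", "payload": {
  "steps": [
    {"dp": [0,0,0.06],"turn": [0,0,0],"claw": 0.1},
    {"dp": [0,0,0.14],"turn": [0,0,0],"claw": 0.1},
    {"dp": [0,0,0.22],"turn": [0,0,0],"claw": 0.1},
    {"dp": [0,0,0.3],"turn": [0,0,0],"claw": 0.1},
    {"dp": [0,0,0.38],"turn": [0,0,0],"claw": 0.1},
    {"dp": [0,0,0.46],"turn": [0,0,0],"claw": 0.1},
    {"dp": [0,0,0.52],"turn": [0,0,0],"claw": 0.1},
    {"dp": [0,0,0.54],"turn": [0,0,0],"claw": 0.1},
    {"dp": [0,0,0.54],"turn": [0,0,0],"claw": 0.1},
    {"dp": [0,0,0.54],"turn": [0,0,0],"claw": 0.1},
    {"dp": [0,0,0.54],"turn": [0,0,0],"claw": 0.1},
    {"dp": [0,0,0.54],"turn": [0,0,0],"claw": 0.1}
  ]
}}

```text
t: 34.95
ee_pos: [501.0, 393.8, 161.5]
orientation: [-1.57, 0.045, -0.045]
ft_force: [-0.1, 0.2, -8.0]
width: 22.8
```

```bash
python3 cad.py c4.png
python3 - <<'E'
from mm import *
d=cam('wrist');save(d,'w19.png');P=d['P'];s=cam('scene');save(s,'s19.png',(60,120,320,300),3)
import numpy as np
Q=P[:290].reshape(-1,3);Q=Q[np.isfinite(Q[:,2])]
# fit tray floor & rim plane
yaw=np.radians(-3.1);ex=np.array([np.cos(yaw),np.sin(yaw)]);ey=np.array([-ex[1],ex[0]])
X=(Q[:,:2]-[501.5,393])@ex;Y=(Q[:,:2]-[501.5,393])@ey
m=(Q[:,2]>100)&(Q[:,2]<130)&((abs(abs(X)-103)<6)|(abs(abs(Y)-102)<6))
A=np.c_[X[m],Y[m],np.ones(m.sum())];c,*_=np.linalg.lstsq(A,Q[m,2],rcond=None);print('rim plane',m.sum(),c)
m=(Q[:,2]>45)&(Q[:,2]<66)&(abs(X)<90)&(abs(Y)<90);A=np.c_[X[m],Y[m],np.ones(m.sum())];c,*_=np.linalg.lstsq(A,Q[m,2],rcond=None);print('floor',m.sum(),c,np.median(Q[m,2]))
E
```

```text
pos [501.  393.8 161.5] jaw [ 0.998 -0.057  0.   ] ang -3.3 fing [ 0.  0. -1.] F [-0.1  0.2 -8. ] w 22.8 t 34.95 q [0.65 0.48 1.63 0.   1.04 0.7 ]
bar+y (5, array([506.9, 499.9, 218.7]))
bar-y (192, array([495.7, 311.4, 219.5]))
wall rear 388 [ 82.9 110.5 114.9]
wall front 263 [607.7 625.2 633.5]
wall +y 0 
wall -y 471 [565.5 605.3 609.4]
rim plane 8841 [4.17376032e-03 1.43831074e-02 1.10745928e+02]
floor 15227 [ 3.09837791e-03 -5.24311253e-03  5.66041635e+01] 56.29730431242365
```

View pics/w19.png

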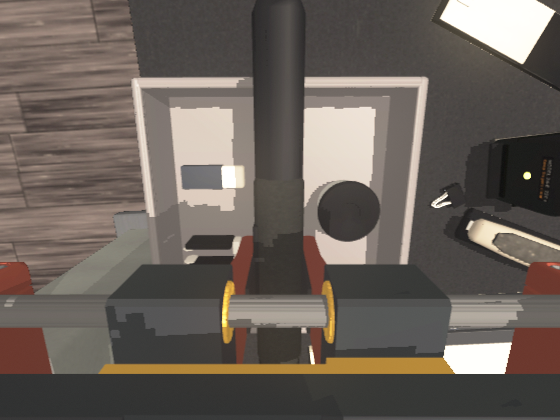

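View pics/s19.png

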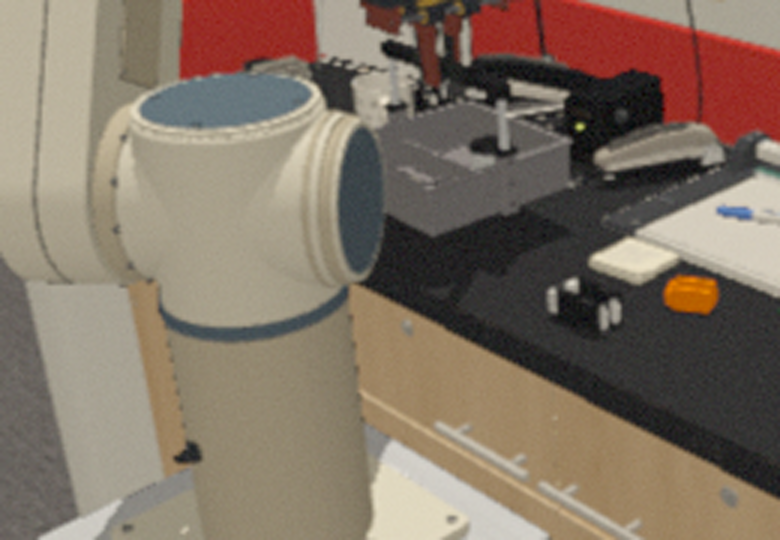

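Wrist view: the caddy hangs level with the eraser (212,177), tub (348,210) and remover (210,248) inside. Scene view: it is clear of the worktop. Floor at 56.5 mm puts the underside at about 49.5 mm, with tilt under 1°. Handing in.

Run:
```python
from h import *
axes(); print(ctrl.close_job()); axes()
```

```text
pos [501.2 393.9 161.6] jaw [ 0.998 -0.057  0.   ] ang -3.3 fing [ 0.     0.001 -1.   ] F [ 0.1 -0.5 -7.7] w 22.6 t 35.1 q [0.65 0.48 1.63 0.   1.04 0.7 ]
the job is handed in; nothing more can be done
None
the job is handed in; nothing more can be done
```

The job is done and handed in at 35.1 s. The tub is in the rear bay, and the eraser and the smaller black staple remover are in the front bay. I pinched the button in, pulled the handle to its second stop with the caddy still standing, then lifted the caddy level and held it there.

**Last checks**
- **Height:** the caddy's underside is about 49.5 mm above the worktop.
- **Level:** plane fits to the floor and rim show under 1° of tilt.
- **Handle:** the bar top is about 170 mm above the underside. That matches the 169 mm expected at full extension.
- **Grip:** the width is 22.6 mm, so the button is in. The wrist carries a steady force of about 8 N, the weight of the loaded caddy.
- **Contents:** all three items are visible inside.
- **Bystanders:** I never touched the sticky pad, staples box or pencil, or the orange and larger black removers. I did not re-measure their positions at the end.

**What went wrong or disagreed**
- **First tub grasp failed:** the tub slipped out and was pushed about 12 mm, but stayed upright.
- **Fingertip position differs from the spec:** the wrist depth image showed the real fingertips about 27 mm behind the reported TCP. I corrected for this in every later grasp. Going to TCP z = −23 mm without touching the worktop agreed with it.
- **Eraser grip:** it read 20.4–21 mm against the nominal 22 mm, but held.

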